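# Ratchet the braai-grid clamp tight

### The arm

A 6-joint arm with a two-finger parallel gripper is mounted at the origin on the work surface. World frame = base frame: x ahead of the robot, y to its left, z up, the work surface at z = 0. Lengths are in mm, angles in rad, forces in N, time in s.
With the tool pointing down it reaches from about 275 to 1000 mm from the base axis. Payload 8.4 kg.
Tool frame: the origin (TCP) lies on the centre line of the jaws, within the pads' length; the fingertips stand r.tip_reach ahead of it and the grasp point (between the pads) lies 3 mm ahead of it (r.tip_reach is the distance from the TCP to the fingertips, in mm); z points along the fingers, y is the direction in which the jaws open and shut (so a half turn about z gives the same grasp; the last joint's range is limited). The gripper opens to 85 mm and grips with 20 to 120 N. Pads are 22 mm wide; open, the fingers measure 114 mm over their backs; the gripper's body (76 mm by 85 mm) begins 54 mm behind the grasp point. The pads swing forward as they close: fully open they stand 13 mm farther back than shut.
Start: joints at [1.331, 0.353, 1.633, -0, 1.155, -0.002], TCP at [147.227, 607.415, 253.281] pointing down, gripper open.
Joint ranges: [-2.63, 2.63], [-0.92, 2.1], [0.06, 2.66], [-1.3, 4.44], [0, 2.69], [-3.02, 3.02]. Speed limits (rad/s): [2.22, 2.22, 2.79, 3.14, 3.14, 3.14].

### API

Orientations are given as [roll, pitch, yaw] about the fixed x, y, z axes, in that order (R = Rz(yaw) Ry(pitch) Rx(roll)).
In Python, from rig import sense, optics, r, nets gives the robot as it stands. The module is installed in compiled form; this text tells all that it offers.
- The arm moves only by the tool carry_out, never from a script. Its argument "increments" is a list that holds one entry, the list of rows, each a list of 6 numbers: the shift along the tool's x, y, z normalised to -1 to 1, where 1 is 40 cm, then the turn, a rotation vector about the tool's x, y, z normalised to -1 to 1, where 1 is 60 degrees. A call has 1 to 5 rows; each row is the pose to reach, as a shift and turn from the pose commanded when the call began, along the tool's axes at that moment; what a row does not reach only later rows make up. A row lasts 1/12 s, in which the tool goes at most 41.7 mm and 7.16 degrees, less where a joint would pass 70% of its speed; a pose out of reach is approached as far as the arm can. A call with a number of a shift or a turn outside -1 to 1 is refused whole. A call with a gripper value outside its range is refused whole. "hand" is the closure, from 0 (fully open) to 1 (shut), set as the call begins (left out, the last holds). The fingers move at their own pace and stop on an object; "squeeze" is the grip in N (left out, the last holds). Time passes only in rows, so rows that repeat a pose let the fingers close. It gives the time, the measured TCP pose, the force and the opening at its end, in the units of the state.
- sense(): the state, without advancing time (a new reading comes with each control period).
- optics.grab_frame(name): name is "side" or "top"; returns a dict with "img" (480x640x3 uint8, red, green, blue), "range_z" (480x640 float32, mm along the optical axis (not along the pixel's ray), 0 where there is no reading), "fov_y" (degrees; the focal length in pixels is half the picture's height over the tangent of half this angle, whatever the lens; pixels are square), "cx", "cy" (the principal point, pixels), "k1" (the pictures are not rectified: a ray, as slopes to the right and down, at radius r is drawn at 1 + k1 r^2 times it, then the intrinsics apply), "R" (3x3) and "t" (3): a world point X has camera coordinates R X + t. Camera axes: x right, y down, z forward; pixel columns grow to the right and rows downward; lengths in mm; the calibration is good to about 2 mm. A picture is of the moment at which its call begins.
- r.sign_off(): hands the job in, once; it reports no verdict.
Trained networks look in the newest picture that a camera, given by its name, has taken for a name from the list of things; names that differ only in an ending like _2 or _b are one class to them, and where a whole thing is asked for, a point or a joint stands for the part that bears it (a point fixed in the world has none). Each returns a list of dicts, best first, with "confidence" (0 to 1); they miss things now and then, are a little off and sometimes report something else, mostly with a low value. They report only what shows in the picture. A call takes as long as a camera call.
- nets.trace(target, camera): "mask" (480x640 bool, what is visible of it).
- nets.tip_of(target, camera): "point" ([x, y, z] in mm, in world coordinates, good to about 4 mm: a listed point, or the origin of a listed thing).
The state is a dict: "clock": time; "qpos": joint angles; "qvel": joint speeds; "joint_efforts": joint torques, N m; "eef_pos": TCP position; "tcp_rot": TCP orientation; "contact_force": force on the tool from outside, world axes, zero at the start; "wrist_torque": the same for the moment, N m; "opening": opening from 0.0 (shut) to 1.0 (fully open).
Only numpy, scipy, OpenCV 4.12 (cv2) and the standard library are available. Lean on these libraries where they do the work, as an engineer would, in place of code of your own. Each camera call takes 0.05 s, during which the arm holds its last target.

### The job

Tighten the steel clamp on the wooden handle of the braai grid, using only the ratchet wrench on its nut: swing the wrench clockwise to drive and let it slip back on each return, until the handle is squeezed firmly between both jaws (the wrench needs a push of about 9 N at its rubber grip), but do not overtighten it. Do not push the jaws by hand, leave the grid flat on the shelf, leave the jug, tray, box and brush alone, and let go of the wrench at the end.

Things in the scene. Friction and masses are not known exactly. Their poses are not given: they have to be found in the camera images.
- clamp: fixed grey steel clamp on the shelf: base plate 110 mm (x) by 256 mm (y) by 10 mm, round grey gear housing 104 mm across and 62 mm high. Origin: on the shelf surface under the centre of the housing, on the nut's vertical axis. Its +y runs along the rails from the housing to the stop jaw; its -x is where the wrench handle points at mid swing; z is up
- nut_axis (a point): point on the vertical axis about which the wrench swings, 81 mm above the shelf, level with the middle of the wrench handle. The wrench's head is a steel disc 68 mm across, its top 92 mm above the shelf, with a brass nut up to 106 mm
- wrench (a joint): swing of the ratchet wrench in rad: 0 when its handle points along the clamp's -x, growing clockwise seen from above, the driving (tightening) direction; hard end stops at -0.75 and +0.75. Clockwise drives the nut; on the counterclockwise return the ratchet slips and the nut stays (nearly) put. It clicks 36 times a turn: 0.15 to 0.6 rad of driving is lost on each reversal, so swing wide. Three to seven strokes are needed
- wrench_grip (a point): middle of the black rubber grip (orange ring at each end), 150 mm from the nut axis, 81 mm above the shelf, free air below; grip 105 mm long (radially), 24 wide, 18 high; pinch it, or push it between open fingers. Push needed here on the driving stroke: about 3 N free, 5 N as the jaws begin to hold, 9 N properly tight, over 13 N overtight; clicks add a little; return under 1.5 N; more at an end stop
- jaw: moving steel jaw 64 mm (x) by 20 mm (y) by 40 mm high; slides along the clamp's +y towards the stop jaw until it presses; from then on a spring hidden in the gear winds up, the jaw hardly moves and only the push on the wrench tells how tight it is. Origin on the nut axis at the start, moving with the jaw
- jaw_face (a point): middle of the moving jaw's gripping face, 35 mm above the shelf; at the start 75 mm from the nut axis
- stop_jaw: fixed steel stop jaw 64 mm (x) by 22 mm (y) by 40 mm high, pinned on the rails; origin in the plane of its gripping face, 11 mm above the shelf; the handle is to be squeezed between this face and the moving jaw
- grid: loose closed hinged braai grid, steel wire basket 226 by 206 by 38 mm, about 0.7 kg, lying flat on the shelf; origin on the shelf surface under the middle of its wooden handle; the handle lies along its x axis and the middle of the basket is 202 mm along its +x
- grid_handle (a point): centre of the grid's wooden handle, 145 mm long (grid x), 30 mm wide (grid y), 26 mm high, 30 mm above the shelf, lying loose between the two jaws at the start, with 15 to 45 mm of free play in all
- jug: yellow ceramic sauce jug, 80 mm across, 110 mm high; bystander, origin under its centre
- foil_tray: aluminium foil tray 165 by 124 by 35 mm; bystander, origin under its centre
- green_box: green plastic box with flip-top lid, shut, 136 by 96 by 69 mm; bystander, origin under its centre
- brush: basting brush with red silicone tip, 195 mm long, lying on the shelf; bystander, origin near its middle

How it is judged (in metres and radians):
On the way:
1. the wrench has driven the moving jaw at least 10 mm towards the stop jaw (distance of jaw_face from where it was at the start of the episode above 0.01 m), for 0.1 s.
At the end, for the whole second after the job is handed in: the grid's handle is squeezed between the moving jaw (more than 15 N) and the stop jaw (more than 12 N), the grid lies flat (within 0.1 rad) and still, and the wrench is let go (contact force between jaw and grid above 15 N and contact force between stop_jaw and grid above 12 N and angle between grid's own z axis and vertical below 0.1 rad and linear speed of grid below 0.02 m/s); the robot touches nothing.
It fails at once if the clamp is overtightened: the moving jaw presses on the grid with more than 100 N (contact force between jaw and grid above 100 N).
It fails at once if the robot pushes the moving jaw or the stop jaw itself (more than 5 N) (contact force between any of the fingers, the arm and jaw above 5 N or contact force between any of the fingers, the arm and stop_jaw above 5 N).
It fails at once if the jug, tray, box or brush is moved by more than 40 mm (distance of any of jug, foil_tray, green_box, brush from where it was at the start of the episode above 0.04 m).
It also fails if it takes over 58 s, if anything falls off the work surface, if the arm or the gripper's body presses on something with over 40 N, if the wrist force passes 120 N, or if a joint passes its speed limit or range.

## Working session

There is one attempt and no reset: what is moved stays moved. The work goes in short steps, Python scripts to look and compute and a tool call to move; the robot and the scene stay as the last step left them, time stands still between calls to the robot, and variables do not carry over. Pictures are saved under pics/ and viewed, and the job is handed in when it is done.

Besides the shell and the picture viewer there is one more tool, called after "Request:" by a JSON object that holds its "op" and its "data". carry_out: Moves the arm, as the interface text tells. Its arguments: {"type":"object","properties":{"increments":{"type":"array","items":{"type":"array","items":{"type":"array","items":{"type":"number","minimum":-1,"maximum":1}}}},"hand":{"type":"number"},"squeeze":{"type":"number"}},"required":["increments"]}

```bash
mkdir -p pics; cat > h.py <<'E'
import numpy as np, cv2
from rig import sense, optics, r, nets
def save(n,fn):
    f=optics.grab_frame(n); cv2.imwrite('pics/'+fn,f['img'][:,:,::-1]); return f
E
python3 - <<'E'
from h import *
s=sense(); print(s, r.tip_reach)
for c in ('side','top'):
    f=save(c,c+'1.png'); print(c,f['fov_y'],f['cx'],f['cy'],f['k1'],f['R'],f['t'])
    for n in ['clamp','nut_axis','wrench_grip','jaw_face','stop_jaw','grid_handle','jug','foil_tray','green_box','brush','grid']:
        print(n,[(np.round(d['point']),round(d['confidence'],2)) for d in nets.tip_of(n,c)][:2])
print(sense()['clock'])
E
```

```text
{'clock': 0.0, 'qpos': array([ 1.33059040e+00,  3.53657984e-01,  1.63410209e+00, -2.27632383e-05,
        1.15519805e+00, -2.41931527e-03]), 'qvel': array([ 0.00071964, -0.00011054, -0.00027575, -0.0004922 , -0.0006661 ,
       -0.00061846]), 'joint_efforts': array([-9.55306677e-04, -6.05265069e+01, -3.42051423e+01,  6.26706128e-05,
        9.62354417e-03, -2.30147157e-05]), 'eef_pos': array([147.13669421, 606.99441033, 252.56922742]), 'tcp_rot': array([-3.14022714e+00,  1.75093854e-05,  2.90381526e+00]), 'contact_force': array([-0.31639446, -0.82917808, -0.36915976]), 'wrist_torque': array([ 0.00611738, -0.00665167,  0.02462458]), 'opening': 1.0012189756889542} 22.0
side 57.65016721636479 317.4212311632193 241.034704385675 -0.09200975393699097 [[-0.99324333 -0.11508868  0.01490898]
 [-0.08362175  0.62068559 -0.77958759]
 [ 0.08046792 -0.77556689 -0.62611574]] [507.32866029 123.14876176 920.07526982]
clamp [(array([ 588., -178.,    2.]), 0.82)]
nut_axis [(array([ 584., -178.,   76.]), 0.71)]
wrench_grip [(array([ 481., -293.,   79.]), 0.95), (array([664., 406.,   0.]), 0.17)]
jaw_fac
[... 632 characters left out ...]
-02 -1.60944933e-01]
 [ 1.60869606e-01 -4.95513264e-03 -9.86963230e-01]] [   7.98535855  544.55361395 1216.71950451]
clamp [(array([ 580., -183.,   -1.]), 0.89), (array([ 588., -179.,    1.]), 0.73)]
nut_axis [(array([ 585., -176.,   78.]), 0.73)]
wrench_grip [(array([ 482., -291.,   81.]), 0.97)]
jaw_face []
stop_jaw [(array([ 583., -180.,   80.]), 0.66), (array([537., -40.,  10.]), 0.48)]
grid_handle [(array([550., -84.,  29.]), 0.88)]
jug [(array([ 649., -421.,   -0.]), 0.71)]
foil_tray [(array([659., 407.,  -1.]), 0.56), (array([538., -42.,   8.]), 0.3)]
green_box [(array([431., 339.,  -4.]), 0.65)]
brush [(array([ 420., -380.,    3.]), 0.89)]
grid [(array([549., -86.,   1.]), 0.63)]
1.2
```

View pics/top1.png

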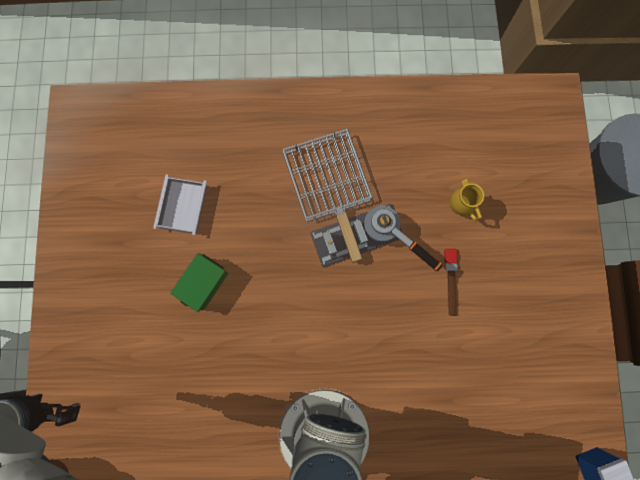

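View pics/side1.png

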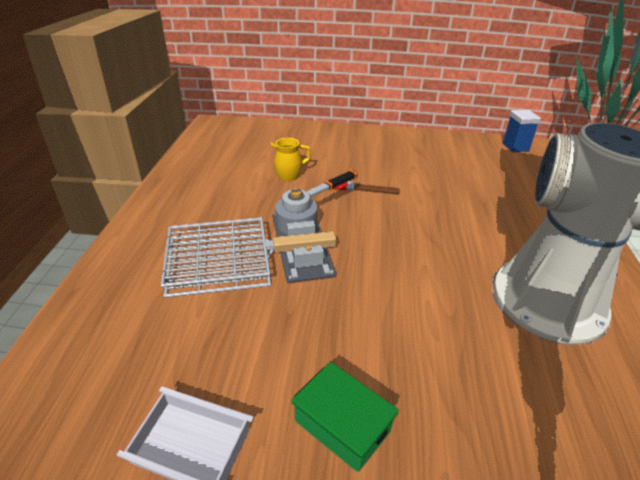

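```bash
cat >> h.py <<'E'
import json,sys
NUT=np.array([584.5,-177.0]); TH0=np.deg2rad(199.05)
def plan(tg):
    """tg: list of (x,y,z,yawdeg) row targets; prints rows, records last commanded pose"""
    c=json.load(open('cmd.json')); s=sense()
    x,y,z,w=c; a=np.deg2rad(w)
    print('clk %.2f meas'%s['clock'],np.round(s['eef_pos'],1),'yaw %.1f'%np.rad2deg(s['tcp_rot'][2]),'cmd',np.round(c,1),'F',np.round(s['contact_force'],1),'op %.2f'%s['opening'])
    rows=[]
    for X,Y,Z,W in tg:
        dx,dy=X-x,Y-y
        rows.append([round((dx*np.cos(a)+dy*np.sin(a))/400,3),round((dx*np.sin(a)-dy*np.cos(a))/400,3),round(-(Z-z)/400,3),0,0,round(-(W-w)/60,3)])
    l=rows[-1]; u,v=l[0]*400,l[1]*400
    new=[x+u*np.cos(a)+v*np.sin(a), y+u*np.sin(a)-v*np.cos(a), z-l[2]*400, w-l[5]*60]
    json.dump(new,open('cmd_next.json','w'))
    print(json.dumps([rows]),'->',np.round(new,1))
def commit():
    import shutil,os
    if os.path.exists('cmd_next.json'): shutil.move('cmd_next.json','cmd.json')
def lin(p,n,m=5):
    """n interpolation rows then hold, from cmd"""
    c=np.array(json.load(open('cmd.json'))); p=np.array(p,float)
    return [tuple(c+(p-c)*min(1,(i+1)/n)) for i in range(m)]
def arc(q,rad=150,z=80,off=0):
    f=TH0-q
    t=np.array([np.sin(f),-np.cos(f)]) # clockwise tangent
    p=NUT+rad*np.array([np.cos(f),np.sin(f)])+off*t
    return (p[0],p[1],z,np.rad2deg(f)-180)
def state():
    s=sense(); e=s['eef_pos']; d=e[:2]-NUT; f=np.arctan2(d[1],d[0])%(2*np.pi)
    t=np.array([np.sin(f),-np.cos(f)]); rr=np.array([np.cos(f),np.sin(f)])
    F=s['contact_force'][:2]
    print('q_tool %.3f rad %.1f  Ft(drive push) %.2f Fr %.2f Fz %.2f torque %s op %.2f'%(TH0-f,np.hypot(*d),-F@t,F@rr,s['contact_force'][2],np.round(s['wrist_torque'],2),s['opening']))
E
python3 - <<'E'
from h import *
f=optics.grab_frame('top')
print(arc(-0.5),arc(.75),arc(-.75))
json.dump([147.2,607.4,253.3,166.4],open('cmd.json','w'))
plan(lin((290,455,253,136),5))
E
```

```text
(np.float64(483.5440368727622), np.float64(-287.94094604361277), 80, np.float64(47.69788975654117)) (np.float64(447.38507575668325), np.float64(-116.17650495285966), 80, np.float64(-23.921834634811745)) (np.float64(514.1297425748896), np.float64(-309.46896568601903), 80, np.float64(62.02183463481174))
clk 1.25 meas [147.2 607.4 253.3] yaw 166.4 cmd [147.2 607.4 253.3 166.4] F [-0.8  0.   0.3] op 1.00
[[[-0.087, -0.057, 0.0, 0, 0, 0.101], [-0.175, -0.115, 0.0, 0, 0, 0.203], [-0.262, -0.172, 0.0, 0, 0, 0.304], [-0.349, -0.229, 0.001, 0, 0, 0.405], [-0.437, -0.286, 0.001, 0, 0, 0.507]]] -> [290.2 455.1 252.9 136. ]
```

Request:
{"op": "carry_out", "data": {"increments": [[[-0.087, -0.057, 0.0, 0, 0, 0.101], [-0.175, -0.115, 0.0, 0, 0, 0.203], [-0.262, -0.172, 0.0, 0, 0, 0.304], [-0.349, -0.229, 0.001, 0, 0, 0.405], [-0.437, -0.286, 0.001, 0, 0, 0.507]]], "hand": 0.5}}

```text
clock: 1.67
eef_pos: [290.6, 454.0, 253.0]
tcp_rot: [3.141, -0.0, 2.368]
contact_force: [1.1, 0.9, -0.5]
opening: 0.498
```

```bash
python3 - <<'E'
from h import *
commit(); plan(lin((385,275,250,106),5))
E
```

```text
clk 1.67 meas [290.6 454.  253. ] yaw 135.7 cmd [290.2 455.1 252.9 136. ] F [ 1.1  0.9 -0.5] op 0.50
[[[-0.097, -0.032, 0.001, 0, 0, 0.1], [-0.193, -0.064, 0.003, 0, 0, 0.2], [-0.29, -0.095, 0.004, 0, 0, 0.3], [-0.387, -0.127, 0.006, 0, 0, 0.4], [-0.483, -0.159, 0.007, 0, 0, 0.5]]] -> [384.9 275.1 250.1 106. ]
```

Request:
{"op": "carry_out", "data": {"increments": [[[-0.097, -0.032, 0.001, 0, 0, 0.1], [-0.193, -0.064, 0.003, 0, 0, 0.2], [-0.29, -0.095, 0.004, 0, 0, 0.3], [-0.387, -0.127, 0.006, 0, 0, 0.4], [-0.483, -0.159, 0.007, 0, 0, 0.5]]]}}

```text
clock: 2.08
eef_pos: [384.9, 273.7, 250.3]
tcp_rot: [3.141, -0.0, 1.844]
contact_force: [2.3, 0.7, 0.1]
opening: 0.502
```

```bash
python3 - <<'E'
from h import *
commit(); plan(lin((450,85,225,80),5))
E
```

```text
clk 2.08 meas [384.9 273.7 250.3] yaw 105.7 cmd [384.9 275.1 250.1 106. ] F [2.3 0.7 0.1] op 0.50
[[[-0.1, 0.005, 0.013, 0, 0, 0.087], [-0.201, 0.01, 0.025, 0, 0, 0.173], [-0.301, 0.015, 0.038, 0, 0, 0.26], [-0.401, 0.02, 0.05, 0, 0, 0.346], [-0.502, 0.026, 0.063, 0, 0, 0.433]]] -> [450.2  84.9 224.9  80. ]
```

Request:
{"op": "carry_out", "data": {"increments": [[[-0.1, 0.005, 0.013, 0, 0, 0.087], [-0.201, 0.01, 0.025, 0, 0, 0.173], [-0.301, 0.015, 0.038, 0, 0, 0.26], [-0.401, 0.02, 0.05, 0, 0, 0.346], [-0.502, 0.026, 0.063, 0, 0, 0.433]]]}}

```text
clock: 2.5
eef_pos: [449.9, 83.4, 225.0]
tcp_rot: [3.141, -0.0, 1.392]
contact_force: [0.5, -0.2, 0.7]
opening: 0.5
```

```bash
python3 - <<'E'
from h import *
commit(); plan(lin((475,-110,210,60),5))
E
```

```text
clk 2.50 meas [449.9  83.4 225. ] yaw 79.7 cmd [450.2  84.9 224.9  80. ] F [ 0.5 -0.2  0.7] op 0.50
[[[-0.094, 0.029, 0.007, 0, 0, 0.067], [-0.188, 0.058, 0.015, 0, 0, 0.133], [-0.282, 0.087, 0.022, 0, 0, 0.2], [-0.375, 0.117, 0.03, 0, 0, 0.267], [-0.469, 0.146, 0.037, 0, 0, 0.333]]] -> [ 475.1 -110.   210.1   60. ]
```

Request:
{"op": "carry_out", "data": {"increments": [[[-0.094, 0.029, 0.007, 0, 0, 0.067], [-0.188, 0.058, 0.015, 0, 0, 0.133], [-0.282, 0.087, 0.022, 0, 0, 0.2], [-0.375, 0.117, 0.03, 0, 0, 0.267], [-0.469, 0.146, 0.037, 0, 0, 0.333]]]}}

```text
clock: 2.92
eef_pos: [474.4, -111.7, 210.2]
tcp_rot: [3.141, -0.0, 1.043]
contact_force: [0.5, 0.3, -0.0]
opening: 0.5
```

```bash
python3 - <<'E'
from h import *
commit(); plan(lin((482,-291,180,48),5))
E
```

```text
clk 2.92 meas [ 474.4 -111.7  210.2] yaw 59.8 cmd [ 475.1 -110.   210.1   60. ] F [ 0.5  0.3 -0. ] op 0.50
[[[-0.077, 0.048, 0.015, 0, 0, 0.04], [-0.153, 0.096, 0.03, 0, 0, 0.08], [-0.23, 0.145, 0.045, 0, 0, 0.12], [-0.307, 0.193, 0.06, 0, 0, 0.16], [-0.383, 0.241, 0.075, 0, 0, 0.2]]] -> [ 482.1 -290.8  180.1   48. ]
```

Request:
{"op": "carry_out", "data": {"increments": [[[-0.077, 0.048, 0.015, 0, 0, 0.04], [-0.153, 0.096, 0.03, 0, 0, 0.08], [-0.23, 0.145, 0.045, 0, 0, 0.12], [-0.307, 0.193, 0.06, 0, 0, 0.16], [-0.383, 0.241, 0.075, 0, 0, 0.2]]]}}

```text
clock: 3.33
eef_pos: [481.1, -292.5, 179.9]
tcp_rot: [3.141, -0.0, 0.835]
contact_force: [0.4, -0.8, 0.8]
opening: 0.499
```

```bash
python3 - <<'E'
from h import *
commit(); plan(lin((482,-291,81,48),4))
f=save('top','top2.png'); cv2.imwrite('pics/top2c.png',cv2.resize(f['img'][150:330,290:530,::-1],None,fx=3,fy=3))
f=save('side','side2.png'); cv2.imwrite('pics/side2c.png',cv2.resize(f['img'][120:300,230:470,::-1],None,fx=3,fy=3))
E
```

```text
clk 3.33 meas [ 481.1 -292.5  179.9] yaw 47.9 cmd [ 482.1 -290.8  180.1   48. ] F [ 0.4 -0.8  0.8] op 0.50
[[[-0.0, 0.0, 0.062, 0, 0, 0.0], [-0.0, 0.0, 0.124, 0, 0, 0.0], [-0.0, 0.0, 0.186, 0, 0, 0.0], [-0.0, 0.0, 0.248, 0, 0, 0.0], [-0.0, 0.0, 0.248, 0, 0, 0.0]]] -> [ 482.1 -290.8   80.9   48. ]
```

View pics/top2c.png

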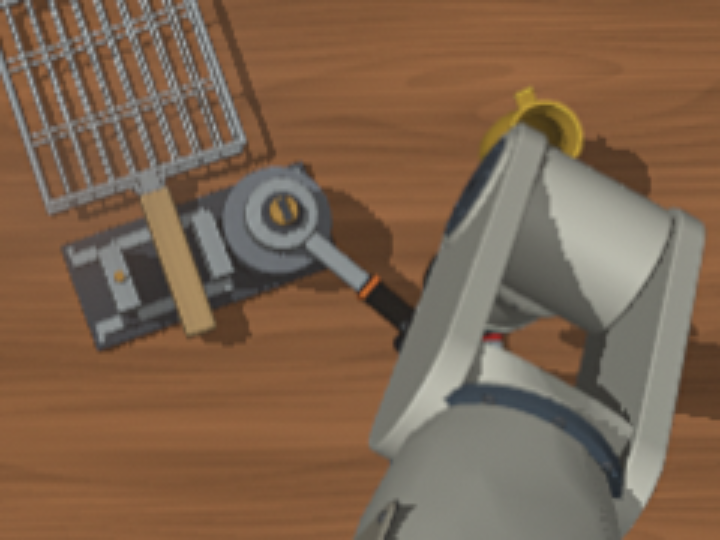

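View pics/side2c.png

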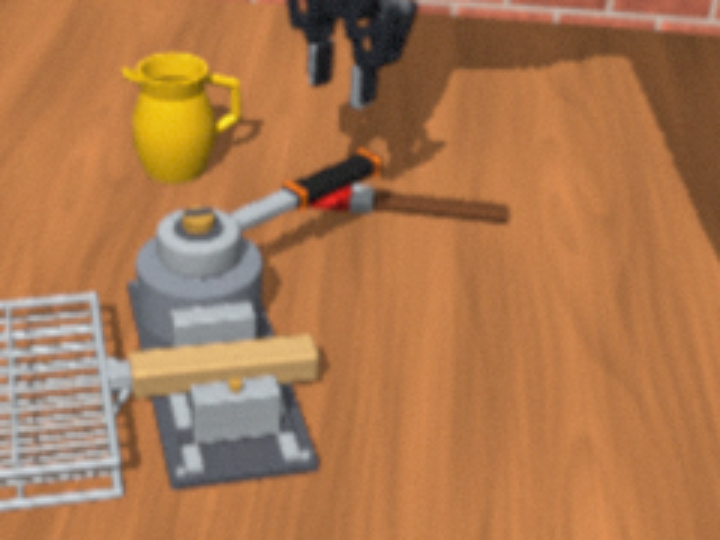

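The gripper hangs above the rubber grip with its fingers either side of it. The brush and jug are clear, so I'm descending.

Request:
{"op": "carry_out", "data": {"increments": [[[0, 0, 0.062, 0, 0, 0], [0, 0, 0.124, 0, 0, 0], [0, 0, 0.186, 0, 0, 0], [0, 0, 0.248, 0, 0, 0], [0, 0, 0.248, 0, 0, 0]]]}}

```text
clock: 3.85
eef_pos: [478.8, -288.5, 77.0]
tcp_rot: [-3.135, 0.001, 0.838]
contact_force: [-0.9, 0.9, 0.1]
opening: 0.497
```

```bash
python3 - <<'E'
from h import *
commit(); state()
f=save('side','side3.png'); cv2.imwrite('pics/side3c.png',cv2.resize(f['img'][120:300,230:470,::-1],None,fx=3,fy=3))
state()
plan([arc(q) for q in (-.45,-.35,-.25,-.15,-.05)])
E
```

```text
q_tool -0.480 rad 153.7  Ft(drive push) -1.29 Fr -0.02 Fz 0.11 torque [ 0.01 -0.03  0.01] op 0.50
q_tool -0.487 rad 153.4  Ft(drive push) 0.65 Fr 0.77 Fz 0.72 torque [-0.04 -0.05 -0.06] op 0.50
clk 3.90 meas [ 479.8 -289.2   79.1] yaw 48.0 cmd [ 482.1 -290.8   80.9   48. ] F [-0.  -1.   0.7] op 0.50
[[[0.008, -0.021, 0.002, 0, 0, 0.053], [0.012, -0.058, 0.002, 0, 0, 0.149], [0.02, -0.095, 0.002, 0, 0, 0.244], [0.031, -0.131, 0.002, 0, 0, 0.34], [0.046, -0.165, 0.002, 0, 0, 0.435]]] -> [ 445.3 -233.    80.1   21.9]
```

View pics/side3c.png

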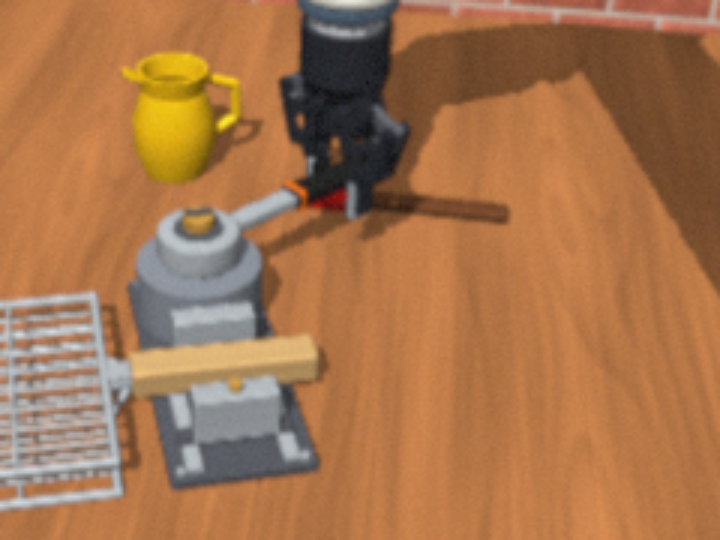

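Request:
{"op": "carry_out", "data": {"increments": [[[0.008, -0.021, 0.002, 0, 0, 0.053], [0.012, -0.058, 0.002, 0, 0, 0.149], [0.02, -0.095, 0.002, 0, 0, 0.244], [0.031, -0.131, 0.002, 0, 0, 0.34], [0.046, -0.165, 0.002, 0, 0, 0.435]]]}}

```text
clock: 4.32
eef_pos: [445.6, -232.9, 82.1]
tcp_rot: [3.139, -0.002, 0.377]
contact_force: [2.5, -1.0, -1.1]
opening: 0.502
```

```bash
python3 - <<'E'
from h import *
commit(); state()
plan([arc(q) for q in (.05,.15,.25,.35,.42)])
E
```

```text
q_tool -0.050 rad 149.7  Ft(drive push) 1.84 Fr -1.93 Fz -1.08 torque [-0.19 -0.41  0.08] op 0.50
clk 4.32 meas [ 445.6 -232.9   82.1] yaw 21.6 cmd [ 445.3 -233.    80.1   21.9] F [ 2.5 -1.  -1.1] op 0.50
[[[0.002, -0.037, 0.0, 0, 0, 0.096], [0.007, -0.075, 0.0, 0, 0, 0.191], [0.017, -0.111, 0.0, 0, 0, 0.287], [0.03, -0.146, 0.0, 0, 0, 0.382], [0.041, -0.17, 0.0, 0, 0, 0.449]]] -> [ 435.2 -163.8   80.1   -5. ]
```

Request:
{"op": "carry_out", "data": {"increments": [[[0.002, -0.037, 0.0, 0, 0, 0.096], [0.007, -0.075, 0.0, 0, 0, 0.191], [0.017, -0.111, 0.0, 0, 0, 0.287], [0.03, -0.146, 0.0, 0, 0, 0.382], [0.041, -0.17, 0.0, 0, 0, 0.449]]]}}

```text
clock: 4.73
eef_pos: [435.9, -163.1, 82.3]
tcp_rot: [3.14, -0.004, -0.093]
contact_force: [1.6, -2.1, 0.2]
opening: 0.5
```

```bash
python3 - <<'E'
from h import *
commit(); state()
plan([arc(q) for q in (.5,.58,.64,.64,.64)])
E
```

```text
q_tool 0.426 rad 149.2  Ft(drive push) 1.95 Fr -1.75 Fz 0.18 torque [-0.36 -0.23  0.09] op 0.50
clk 4.73 meas [ 435.9 -163.1   82.3] yaw -5.3 cmd [ 435.2 -163.8   80.1   -5. ] F [ 1.6 -2.1  0.2] op 0.50
[[[0.001, -0.03, 0.0, 0, 0, 0.076], [0.005, -0.059, 0.0, 0, 0, 0.153], [0.009, -0.082, 0.0, 0, 0, 0.21], [0.009, -0.082, 0.0, 0, 0, 0.21], [0.009, -0.082, 0.0, 0, 0, 0.21]]] -> [ 441.6 -131.4   80.1  -17.6]
```

Request:
{"op": "carry_out", "data": {"increments": [[[0.001, -0.03, 0, 0, 0, 0.076], [0.005, -0.059, 0, 0, 0, 0.153], [0.009, -0.082, 0, 0, 0, 0.21], [0.009, -0.082, 0, 0, 0, 0.21]]]}}

```text
clock: 5.07
eef_pos: [442.7, -130.4, 82.0]
tcp_rot: [-3.141, -0.004, -0.309]
contact_force: [0.1, -1.5, 0.1]
opening: 0.502
```

```bash
python3 - <<'E'
from h import *
commit(); state()
f=save('side','side4.png'); cv2.imwrite('pics/side4c.png',cv2.resize(f['img'][120:300,230:470,::-1],None,fx=3,fy=3))
g=save('top','top4.png'); cv2.imwrite('pics/top4c.png',cv2.resize(g['img'][150:330,290:530,::-1],None,fx=3,fy=3))
for n in ['wrench_grip','jaw_face','grid_handle','stop_jaw','nut_axis']:
  for c in ('side','top'):
    print(n,c,[(np.round(d['point']),round(d['confidence'],2)) for d in nets.tip_of(n,c)][:2])
state()
plan([arc(q) for q in (.54,.42,.30,.18,.06)])
E
```

```text
q_tool 0.650 rad 149.3  Ft(drive push) 1.37 Fr -0.58 Fz 0.14 torque [-0.16 -0.04  0.02] op 0.50
wrench_grip side [(array([ 440., -143.,   81.]), 0.89)]
wrench_grip top []
jaw_face side [(array([557., -94.,  35.]), 0.81), (array([552., -79.,  -2.]), 0.44)]
jaw_face top [(array([ 559., -100.,   33.]), 0.48)]
grid_handle side [(array([547., -83.,  27.]), 0.74)]
grid_handle top []
stop_jaw side [(array([536., -37.,  13.]), 0.81)]
stop_jaw top [(array([540., -38.,  10.]), 0.61)]
nut_axis side [(array([ 582., -181.,   80.]), 0.96)]
nut_axis top [(array([ 581., -176.,   80.]), 0.9)]
q_tool 0.641 rad 150.8  Ft(drive push) 1.73 Fr 0.10 Fz 0.69 torque [-0.23  0.08 -0.02] op 0.50
clk 5.67 meas [ 440.8 -131.3   80. ] yaw -17.6 cmd [ 441.6 -131.4   80.1  -17.6] F [-0.6 -1.6  0.7] op 0.50
[[[0.002, 0.038, 0.0, 0, 0, -0.096], [0.009, 0.082, 0.0, 0, 0, -0.21], [0.021, 0.126, 0.0, 0, 0, -0.325], [0.039, 0.167, 0.0, 0, 0, -0.439], [0.061, 0.206, 0.0, 0, 0, -0.554]]] -> [ 439.9 -217.4   80.1   15.6]
```

View pics/side4c.png

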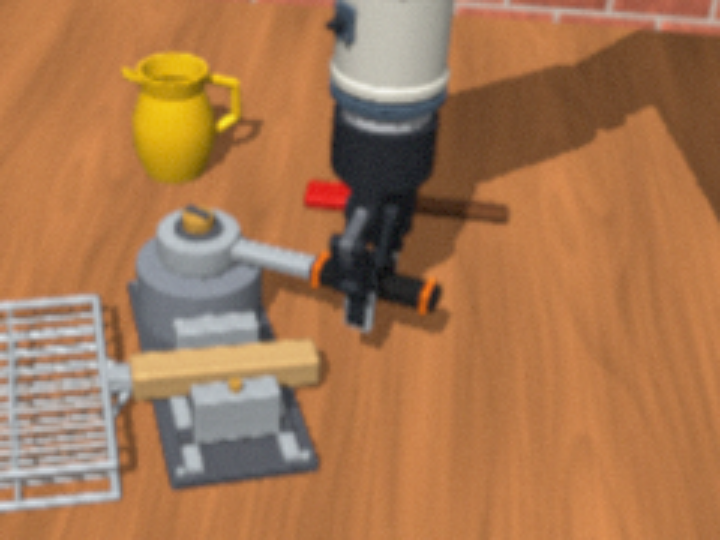

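View pics/top4c.png

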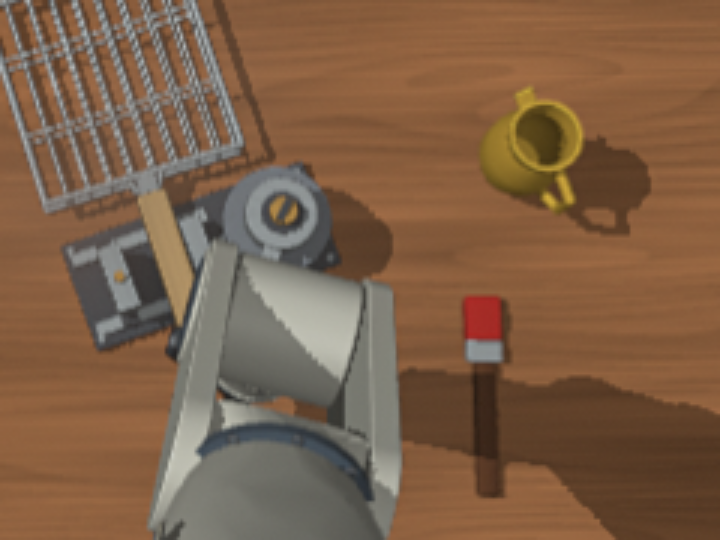

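Request:
{"op": "carry_out", "data": {"increments": [[[0.002, 0.038, 0, 0, 0, -0.096], [0.009, 0.082, 0, 0, 0, -0.21], [0.021, 0.126, 0, 0, 0, -0.325], [0.039, 0.167, 0, 0, 0, -0.439], [0.061, 0.206, 0, 0, 0, -0.554]]]}}

```text
clock: 6.08
eef_pos: [438.2, -217.4, 79.8]
tcp_rot: [-3.14, 0.001, 0.278]
contact_force: [-0.7, 1.2, 0.2]
opening: 0.5
```

```bash
python3 - <<'E'
from h import *
commit(); state()
plan([arc(q) for q in (-.06,-.18,-.3,-.42,-.54)])
E
```

```text
q_tool 0.063 rad 151.8  Ft(drive push) -1.35 Fr 0.33 Fz 0.24 torque [0.16 0.02 0.04] op 0.50
clk 6.08 meas [ 438.2 -217.4   79.8] yaw 15.9 cmd [ 439.9 -217.4   80.1   15.6] F [-0.7  1.2  0.2] op 0.50
[[[0.003, 0.045, 0.0, 0, 0, -0.114], [0.011, 0.089, 0.0, 0, 0, -0.229], [0.024, 0.132, 0.0, 0, 0, -0.344], [0.043, 0.173, 0.0, 0, 0, -0.458], [0.066, 0.212, 0.0, 0, 0, -0.573]]] -> [ 488.2 -291.9   80.1   50. ]
```

Request:
{"op": "carry_out", "data": {"increments": [[[0.003, 0.045, 0, 0, 0, -0.114], [0.011, 0.089, 0, 0, 0, -0.229], [0.024, 0.132, 0, 0, 0, -0.344], [0.043, 0.173, 0, 0, 0, -0.458], [0.066, 0.212, 0, 0, 0, -0.573]]]}}

```text
clock: 6.5
eef_pos: [486.9, -292.1, 79.6]
tcp_rot: [-3.14, 0.0, 0.878]
contact_force: [-1.0, 0.6, -0.1]
opening: 0.497
```

```bash
python3 - <<'E'
from h import *
commit(); state()
plan([arc(q) for q in (-.61,-.67,-.67)])
E
```

```text
q_tool -0.535 rad 151.0  Ft(drive push) -1.17 Fr 0.16 Fz -0.14 torque [ 0.08  0.09 -0.01] op 0.50
clk 6.50 meas [ 486.9 -292.1   79.6] yaw 50.3 cmd [ 488.2 -291.9   80.1   50. ] F [-1.   0.6 -0.1] op 0.50
[[[0.001, 0.026, 0.0, 0, 0, -0.067], [0.003, 0.048, 0.0, 0, 0, -0.124], [0.003, 0.048, 0.0, 0, 0, -0.124]]] -> [ 503.7 -303.3   80.1   57.4]
```

Request:
{"op": "carry_out", "data": {"increments": [[[0.001, 0.026, 0, 0, 0, -0.067], [0.003, 0.048, 0, 0, 0, -0.124], [0.003, 0.048, 0, 0, 0, -0.124]]]}}

```text
clock: 6.75
eef_pos: [504.1, -304.0, 79.9]
tcp_rot: [3.141, -0.0, 1.004]
contact_force: [-0.3, 0.4, 0.2]
opening: 0.5
```

```bash
python3 - <<'E'
from h import *
commit(); state()
f=save('side','side5.png')
for n in ['wrench_grip','jaw_face','grid_handle','stop_jaw','nut_axis']:
  for c in ('side',):
    print(n,c,[(np.round(d['point']),round(d['confidence'],2)) for d in nets.tip_of(n,c)][:2])
state()
plan([arc(q) for q in (-.55,-.43,-.31,-.19,-.07)])
E
```

```text
q_tool -0.674 rad 150.3  Ft(drive push) -0.47 Fr -0.13 Fz 0.21 torque [ 0.01 -0.03 -0.01] op 0.50
wrench_grip side [(array([ 496., -303.,   81.]), 0.97)]
jaw_face side [(array([559., -94.,  36.]), 0.54)]
grid_handle side [(array([550., -80.,  28.]), 0.6)]
stop_jaw side [(array([535., -38.,  11.]), 0.77)]
nut_axis side [(array([ 585., -177.,   78.]), 0.56), (array([ 498., -301.,   80.]), 0.22)]
q_tool -0.659 rad 150.0  Ft(drive push) -0.61 Fr 0.08 Fz -0.06 torque [-0.04 -0.02  0.01] op 0.50
clk 7.05 meas [ 502.3 -302.5   80. ] yaw 57.4 cmd [ 503.7 -303.3   80.1   57.4] F [-0.6  0.3 -0.1] op 0.50
[[[0.003, -0.045, 0.0, 0, 0, 0.115], [0.011, -0.089, 0.0, 0, 0, 0.229], [0.024, -0.132, 0.0, 0, 0, 0.344], [0.042, -0.173, 0.0, 0, 0, 0.458], [0.065, -0.211, 0.0, 0, 0, 0.573]]] -> [ 446.5 -236.    80.1   23.1]
```

Request:
{"op": "carry_out", "data": {"increments": [[[0.003, -0.045, 0, 0, 0, 0.115], [0.011, -0.089, 0, 0, 0, 0.229], [0.024, -0.132, 0, 0, 0, 0.344], [0.042, -0.173, 0, 0, 0, 0.458], [0.065, -0.211, 0, 0, 0, 0.573]]]}}

```text
clock: 7.47
eef_pos: [445.6, -235.5, 80.5]
tcp_rot: [3.14, -0.001, 0.395]
contact_force: [3.1, -1.3, -0.9]
opening: 0.497
```

```bash
python3 - <<'E'
from h import *
commit(); state()
plan([arc(q) for q in (.05,.17,.29,.4,.5)])
E
```

```text
q_tool -0.066 rad 150.7  Ft(drive push) 2.42 Fr -2.32 Fz -0.86 torque [-0.23 -0.42  0.06] op 0.50
clk 7.47 meas [ 445.6 -235.5   80.5] yaw 22.6 cmd [ 446.5 -236.    80.1   23.1] F [ 3.1 -1.3 -0.9] op 0.50
[[[0.003, -0.046, 0.0, 0, 0, 0.115], [0.011, -0.09, 0.0, 0, 0, 0.229], [0.024, -0.133, 0.0, 0, 0, 0.344], [0.041, -0.17, 0.0, 0, 0, 0.449], [0.059, -0.203, 0.0, 0, 0, 0.544]]] -> [ 436.4 -152.    80.1   -9.6]
```

Request:
{"op": "carry_out", "data": {"increments": [[[0.003, -0.046, 0, 0, 0, 0.115], [0.011, -0.09, 0, 0, 0, 0.229], [0.024, -0.133, 0, 0, 0, 0.344], [0.041, -0.17, 0, 0, 0, 0.449], [0.059, -0.203, 0, 0, 0, 0.544]]]}}

```text
clock: 7.88
eef_pos: [436.0, -151.2, 80.6]
tcp_rot: [3.141, -0.002, -0.174]
contact_force: [1.9, -3.3, 0.8]
opening: 0.5
```

```bash
python3 - <<'E'
from h import *
commit(); state()
plan([arc(q) for q in (.6,.66,.66)])
E
```

```text
q_tool 0.505 rad 150.7  Ft(drive push) 2.89 Fr -2.41 Fz 0.75 torque [-0.65 -0.36  0.13] op 0.50
clk 7.88 meas [ 436.  -151.2   80.6] yaw -10.0 cmd [ 436.4 -152.    80.1   -9.6] F [ 1.9 -3.3  0.8] op 0.50
[[[0.002, -0.038, 0.0, 0, 0, 0.096], [0.005, -0.06, 0.0, 0, 0, 0.153], [0.005, -0.06, 0.0, 0, 0, 0.153]]] -> [ 442.4 -128.7   80.1  -18.8]
```

Request:
{"op": "carry_out", "data": {"increments": [[[0.002, -0.038, 0, 0, 0, 0.096], [0.005, -0.06, 0, 0, 0, 0.153], [0.005, -0.06, 0, 0, 0, 0.153]]]}}

```text
clock: 8.13
eef_pos: [442.0, -127.2, 80.4]
tcp_rot: [-3.142, -0.001, -0.33]
contact_force: [0.3, -1.6, 0.9]
opening: 0.502
```

```bash
python3 - <<'E'
from h import *
commit(); state()
f=save('side','side6.png');cv2.imwrite('pics/side6c.png',cv2.resize(f['img'][170:300,230:470,::-1],None,fx=3,fy=3))
for n in ['wrench_grip','jaw_face','grid_handle','stop_jaw','nut_axis']:
  for c in ('side',):
    print(n,c,[(np.round(d['point']),round(d['confidence'],2)) for d in nets.tip_of(n,c)][:2])
state()
plan([arc(q) for q in (.56,.44,.32,.2,.08)])
E
```

```text
q_tool 0.668 rad 151.0  Ft(drive push) 1.46 Fr -0.79 Fz 0.86 torque [-0.08  0.01  0.03] op 0.50
wrench_grip side [(array([ 442., -138.,   80.]), 0.61), (array([662., 404.,   0.]), 0.37)]
jaw_face side [(array([551., -80.,  35.]), 0.67), (array([544., -64.,  31.]), 0.37)]
grid_handle side [(array([543., -62.,  32.]), 0.91)]
stop_jaw side [(array([536., -38.,   8.]), 0.63)]
nut_axis side [(array([ 583., -180.,   78.]), 0.94)]
q_tool 0.657 rad 151.0  Ft(drive push) -0.28 Fr -0.18 Fz 0.24 torque [-0.07  0.06  0.04] op 0.50
clk 8.43 meas [ 441.4 -128.8   80. ] yaw -18.8 cmd [ 442.4 -128.7   80.1  -18.8] F [0.3 0.2 0.2] op 0.50
[[[0.002, 0.037, 0.0, 0, 0, -0.095], [0.009, 0.082, 0.0, 0, 0, -0.21], [0.022, 0.125, 0.0, 0, 0, -0.325], [0.039, 0.167, 0.0, 0, 0, -0.439], [0.061, 0.206, 0.0, 0, 0, -0.554]]] -> [ 439.  -214.6   80.1   14.5]
```

View pics/side6c.png

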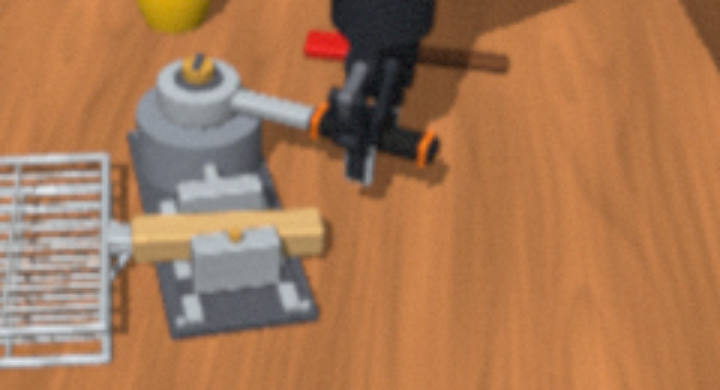

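Request:
{"op": "carry_out", "data": {"increments": [[[0.002, 0.037, 0, 0, 0, -0.095], [0.009, 0.082, 0, 0, 0, -0.21], [0.022, 0.125, 0, 0, 0, -0.325], [0.039, 0.167, 0, 0, 0, -0.439], [0.061, 0.206, 0, 0, 0, -0.554]]]}}

```text
clock: 8.85
eef_pos: [437.1, -215.1, 79.8]
tcp_rot: [-3.14, 0.001, 0.258]
contact_force: [0.2, 1.6, -0.2]
opening: 0.5
```

```bash
python3 - <<'E'
from h import *
commit(); state()
plan([arc(q) for q in (-.04,-.16,-.28,-.4,-.52)])
E
```

```text
q_tool 0.079 rad 152.2  Ft(drive push) -1.47 Fr -0.57 Fz -0.16 torque [0.12 0.02 0.01] op 0.50
clk 8.85 meas [ 437.1 -215.1   79.8] yaw 14.8 cmd [ 439.  -214.6   80.1   14.5] F [ 0.2  1.6 -0.2] op 0.50
[[[0.003, 0.045, 0.0, 0, 0, -0.114], [0.011, 0.089, 0.0, 0, 0, -0.229], [0.025, 0.132, 0.0, 0, 0, -0.344], [0.043, 0.173, 0.0, 0, 0, -0.458], [0.066, 0.212, 0.0, 0, 0, -0.573]]] -> [ 485.8 -290.1   80.1   48.9]
```

Request:
{"op": "carry_out", "data": {"increments": [[[0.003, 0.045, 0, 0, 0, -0.114], [0.011, 0.089, 0, 0, 0, -0.229], [0.025, 0.132, 0, 0, 0, -0.344], [0.043, 0.173, 0, 0, 0, -0.458], [0.066, 0.212, 0, 0, 0, -0.573]]]}}

```text
clock: 9.27
eef_pos: [484.2, -290.8, 79.7]
tcp_rot: [-3.14, 0.0, 0.858]
contact_force: [-0.8, 0.8, -0.1]
opening: 0.5
```

```bash
python3 - <<'E'
from h import *
commit(); state()
plan([arc(q) for q in (-.61,-.67,-.67)])
E
```

```text
q_tool -0.516 rad 151.7  Ft(drive push) -1.10 Fr -0.08 Fz -0.12 torque [ 0.08  0.   -0.07] op 0.50
clk 9.27 meas [ 484.2 -290.8   79.7] yaw 49.1 cmd [ 485.8 -290.1   80.1   48.9] F [-0.8  0.8 -0.1] op 0.50
[[[0.002, 0.033, 0.0, 0, 0, -0.086], [0.004, 0.056, 0.0, 0, 0, -0.143], [0.004, 0.056, 0.0, 0, 0, -0.143]]] -> [ 503.7 -303.6   80.1   57.4]
```

Request:
{"op": "carry_out", "data": {"increments": [[[0.002, 0.033, 0, 0, 0, -0.086], [0.004, 0.056, 0, 0, 0, -0.143], [0.004, 0.056, 0, 0, 0, -0.143]]]}}

```text
clock: 9.52
eef_pos: [503.9, -304.9, 80.0]
tcp_rot: [3.14, -0.0, 1.004]
contact_force: [-1.2, -0.8, 0.4]
opening: 0.503
```

```bash
python3 - <<'E'
from h import *
commit(); state()
plan([arc(q) for q in (-.55,-.43,-.31,-.19,-.07)])
E
```

```text
q_tool -0.676 rad 151.2  Ft(drive push) -0.59 Fr 1.37 Fz 0.41 torque [-0.03 -0.03  0.04] op 0.50
clk 9.52 meas [ 503.9 -304.9   80. ] yaw 57.5 cmd [ 503.7 -303.6   80.1   57.4] F [-1.2 -0.8  0.4] op 0.50
[[[0.003, -0.045, 0.0, 0, 0, 0.115], [0.011, -0.089, 0.0, 0, 0, 0.229], [0.025, -0.132, 0.0, 0, 0, 0.344], [0.043, -0.173, 0.0, 0, 0, 0.458], [0.066, -0.212, 0.0, 0, 0, 0.573]]] -> [ 446.4 -235.7   80.1   23.1]
```

Request:
{"op": "carry_out", "data": {"increments": [[[0.003, -0.045, 0, 0, 0, 0.115], [0.011, -0.089, 0, 0, 0, 0.229], [0.025, -0.132, 0, 0, 0, 0.344], [0.043, -0.173, 0, 0, 0, 0.458], [0.066, -0.212, 0, 0, 0, 0.573]]]}}

```text
clock: 9.93
eef_pos: [444.9, -235.2, 80.2]
tcp_rot: [3.141, -0.001, 0.393]
contact_force: [2.8, -1.0, 0.5]
opening: 0.502
```

```bash
python3 - <<'E'
from h import *
commit(); state()
f=save('side','side7.png')
for n in ['jaw_face','grid_handle','stop_jaw']:
    print(n,[(np.round(d['point']),round(d['confidence'],2)) for d in nets.tip_of(n,'side')][:2])
state()
plan([arc(q) for q in (-.02,.03,.08,.13,.18)])
E
```

```text
q_tool -0.063 rad 151.3  Ft(drive push) 2.04 Fr -2.19 Fz 0.47 torque [-0.21 -0.5   0.08] op 0.50
jaw_face [(array([548., -73.,  36.]), 0.87)]
grid_handle [(array([542., -56.,  29.]), 0.91)]
stop_jaw [(array([535., -34.,  13.]), 0.67), (array([ 583., -182.,    1.]), 0.54)]
q_tool -0.066 rad 150.8  Ft(drive push) -0.15 Fr -0.01 Fz 0.66 torque [ 0.    0.01 -0.  ] op 0.50
clk 10.13 meas [ 445.6 -235.5   80.3] yaw 23.3 cmd [ 446.4 -235.7   80.1   23.1] F [-0.   0.1  0.7] op 0.50
[[[0.001, -0.019, 0.0, 0, 0, 0.048], [0.002, -0.037, 0.0, 0, 0, 0.095], [0.004, -0.056, 0.0, 0, 0, 0.143], [0.008, -0.074, 0.0, 0, 0, 0.191], [0.012, -0.093, 0.0, 0, 0, 0.239]]] -> [ 436.3 -199.6   80.1    8.7]
```

Request:
{"op": "carry_out", "data": {"increments": [[[0.001, -0.019, 0, 0, 0, 0.048], [0.002, -0.037, 0, 0, 0, 0.095], [0.004, -0.056, 0, 0, 0, 0.143], [0.008, -0.074, 0, 0, 0, 0.191], [0.012, -0.093, 0, 0, 0, 0.239]]]}}

```text
clock: 10.55
eef_pos: [437.2, -200.8, 80.5]
tcp_rot: [3.139, -0.002, 0.153]
contact_force: [2.3, -3.3, -0.5]
opening: 0.499
```

```bash
python3 - <<'E'
from h import *
commit(); state()
plan([arc(q) for q in (.22,.26,.30)])
E
```

```text
q_tool 0.172 rad 149.2  Ft(drive push) 3.60 Fr -1.79 Fz -0.50 torque [-0.46 -0.39  0.02] op 0.50
clk 10.55 meas [ 437.2 -200.8   80.5] yaw 8.8 cmd [ 436.3 -199.6   80.1    8.7] F [ 2.3 -3.3 -0.5] op 0.50
[[[0.0, -0.015, 0.0, 0, 0, 0.038], [0.001, -0.03, 0.0, 0, 0, 0.076], [0.003, -0.045, 0.0, 0, 0, 0.114]]] -> [ 434.7 -181.7   80.1    1.9]
```

Request:
{"op": "carry_out", "data": {"increments": [[[0, -0.015, 0, 0, 0, 0.038], [0.001, -0.03, 0, 0, 0, 0.076], [0.003, -0.045, 0, 0, 0, 0.114]]]}}

```text
clock: 10.8
eef_pos: [435.7, -182.7, 80.5]
tcp_rot: [3.14, -0.003, 0.034]
contact_force: [1.7, -5.5, 0.5]
opening: 0.496
```

```bash
python3 - <<'E'
from h import *
commit(); state()
f=save('side','side8.png')
for n in ['jaw_face','grid_handle','stop_jaw']:
    print(n,[(np.round(d['point']),round(d['confidence'],2)) for d in nets.tip_of(n,'side')][:2])
state()
plan([arc(q) for q in (.34,.38,.42)])
E
```

```text
q_tool 0.294 rad 148.9  Ft(drive push) 5.52 Fr -1.48 Fz 0.51 torque [-0.79 -0.21  0.08] op 0.50
jaw_face [(array([550., -69.,  34.]), 0.57), (array([432., 342.,  -1.]), 0.37)]
grid_handle [(array([543., -57.,  28.]), 0.56), (array([549., -74.,  35.]), 0.41)]
stop_jaw [(array([536., -37.,  11.]), 0.73)]
q_tool 0.297 rad 149.4  Ft(drive push) 3.19 Fr -2.42 Fz 0.93 torque [-0.41 -0.34  0.03] op 0.50
clk 11.00 meas [ 435.2 -182.3   80.4] yaw 2.0 cmd [ 434.7 -181.7   80.1    1.9] F [ 2.5 -3.1  0.9] op 0.50
[[[-0.0, -0.014, 0.0, 0, 0, 0.039], [0.001, -0.029, 0.0, 0, 0, 0.077], [0.002, -0.044, 0.0, 0, 0, 0.115]]] -> [ 435.  -164.    80.1   -5. ]
```

Request:
{"op": "carry_out", "data": {"increments": [[[0, -0.014, 0, 0, 0, 0.039], [0.001, -0.029, 0, 0, 0, 0.077]]]}}

```text
clock: 11.17
eef_pos: [435.3, -171.0, 80.4]
tcp_rot: [3.14, -0.002, -0.048]
contact_force: [2.6, -4.8, 1.0]
opening: 0.503
```

```bash
python3 - <<'E'
from h import *
TGT=None
# only 2 rows of the last plan were sent
c=json.load(open('cmd.json')); 
plan([arc(q) for q in (.34,.38)]); commit(); state()
plan([arc(q) for q in (.41,.44)])
E
```

```text
clk 11.17 meas [ 435.3 -171.    80.4] yaw -2.7 cmd [ 434.7 -181.7   80.1    1.9] F [ 2.6 -4.8  1. ] op 0.50
[[[-0.0, -0.014, 0.0, 0, 0, 0.039], [0.001, -0.029, 0.0, 0, 0, 0.077]]] -> [ 434.8 -170.    80.1   -2.7]
q_tool 0.372 rad 149.3  Ft(drive push) 4.73 Fr -2.76 Fz 0.99 torque [-0.62 -0.48  0.16] op 0.50
clk 11.17 meas [ 435.3 -171.    80.4] yaw -2.7 cmd [ 434.8 -170.    80.1   -2.7] F [ 2.6 -4.8  1. ] op 0.50
[[[-0.0, -0.012, 0.0, 0, 0, 0.028], [0.0, -0.023, 0.0, 0, 0, 0.057]]] -> [ 435.2 -160.9   80.1   -6.2]
```

Request:
{"op": "carry_out", "data": {"increments": [[[0, -0.012, 0, 0, 0, 0.028], [0, -0.023, 0, 0, 0, 0.057]]]}}

```text
clock: 11.33
eef_pos: [435.7, -161.5, 80.4]
tcp_rot: [3.141, -0.002, -0.107]
contact_force: [2.7, -3.4, 0.6]
opening: 0.501
```

```bash
python3 - <<'E'
from h import *
commit(); state()
plan([arc(q) for q in (.47,.50)])
E
```

```text
q_tool 0.437 rad 149.7  Ft(drive push) 3.14 Fr -3.01 Fz 0.64 torque [-0.61 -0.4   0.1 ] op 0.50
clk 11.33 meas [ 435.7 -161.5   80.4] yaw -6.1 cmd [ 435.2 -160.9   80.1   -6.2] F [ 2.7 -3.4  0.6] op 0.50
[[[0.001, -0.011, 0.0, 0, 0, 0.029], [0.001, -0.022, 0.0, 0, 0, 0.057]]] -> [ 436.5 -152.2   80.1   -9.6]
```

Request:
{"op": "carry_out", "data": {"increments": [[[0.001, -0.011, 0, 0, 0, 0.029], [0.001, -0.022, 0, 0, 0, 0.057]]]}}

```text
clock: 11.5
eef_pos: [436.9, -152.8, 80.4]
tcp_rot: [3.141, -0.002, -0.167]
contact_force: [2.2, -4.5, 0.7]
opening: 0.5
```

```bash
python3 - <<'E'
from h import *
commit(); state()
plan([arc(q) for q in (.53,.56)])
E
```

```text
q_tool 0.495 rad 149.6  Ft(drive push) 4.08 Fr -2.89 Fz 0.74 torque [-0.68 -0.43  0.11] op 0.50
clk 11.50 meas [ 436.9 -152.8   80.4] yaw -9.5 cmd [ 436.5 -152.2   80.1   -9.6] F [ 2.2 -4.5  0.7] op 0.50
[[[0.0, -0.012, 0.0, 0, 0, 0.029], [0.001, -0.023, 0.0, 0, 0, 0.058]]] -> [ 438.5 -143.1   80.1  -13.1]
```

Request:
{"op": "carry_out", "data": {"increments": [[[0, -0.012, 0, 0, 0, 0.029], [0.001, -0.023, 0, 0, 0, 0.058]]]}}

```text
clock: 11.67
eef_pos: [438.8, -143.7, 80.3]
tcp_rot: [3.141, -0.002, -0.227]
contact_force: [2.5, -4.6, 1.0]
opening: 0.502
```

```bash
python3 - <<'E'
from h import *
commit(); state()
plan([arc(q) for q in (.59,.62)])
E
```

```text
q_tool 0.557 rad 149.5  Ft(drive push) 3.91 Fr -3.49 Fz 0.99 torque [-0.73 -0.28  0.11] op 0.50
clk 11.67 meas [ 438.8 -143.7   80.3] yaw -13.0 cmd [ 438.5 -143.1   80.1  -13.1] F [ 2.5 -4.6  1. ] op 0.50
[[[-0.0, -0.011, 0.0, 0, 0, 0.028], [0.0, -0.022, 0.0, 0, 0, 0.057]]] -> [ 440.5 -134.6   80.1  -16.5]
```

Request:
{"op": "carry_out", "data": {"increments": [[[0, -0.011, 0, 0, 0, 0.028], [0, -0.022, 0, 0, 0, 0.057]]]}}

```text
clock: 11.83
eef_pos: [440.7, -135.1, 80.3]
tcp_rot: [3.141, -0.002, -0.287]
contact_force: [2.1, -4.9, -0.5]
opening: 0.495
```

```bash
python3 - <<'E'
from h import *
commit(); state()
plan([arc(q) for q in (.64,.66)])
E
```

```text
q_tool 0.616 rad 149.7  Ft(drive push) 4.08 Fr -3.40 Fz -0.53 torque [-0.65 -0.26  0.07] op 0.49
clk 11.83 meas [ 440.7 -135.1   80.3] yaw -16.4 cmd [ 440.5 -134.6   80.1  -16.5] F [ 2.1 -4.9 -0.5] op 0.49
[[[0.0, -0.008, 0.0, 0, 0, 0.019], [0.001, -0.015, 0.0, 0, 0, 0.038]]] -> [ 442.5 -128.9   80.1  -18.8]
```

Request:
{"op": "carry_out", "data": {"increments": [[[0, -0.008, 0, 0, 0, 0.019], [0.001, -0.015, 0, 0, 0, 0.038]]]}}

```text
clock: 12.0
eef_pos: [442.5, -129.4, 80.3]
tcp_rot: [3.141, -0.001, -0.326]
contact_force: [0.9, -5.2, 1.9]
opening: 0.5
```

```bash
python3 - <<'E'
from h import *
commit(); state()
f=save('side','side9.png');cv2.imwrite('pics/side9c.png',cv2.resize(f['img'][170:300,230:470,::-1],None,fx=3,fy=3))
for n in ['jaw_face','grid_handle','stop_jaw','wrench_grip']:
    print(n,[(np.round(d['point']),round(d['confidence'],2)) for d in nets.tip_of(n,'side')][:2])
state()
plan([arc(q) for q in (.56,.44,.32,.2,.08)])
E
```

```text
q_tool 0.656 rad 149.7  Ft(drive push) 4.65 Fr -2.49 Fz 1.87 torque [-0.74 -0.03  0.12] op 0.50
jaw_face [(array([545., -67.,  37.]), 0.6)]
grid_handle [(array([544., -55.,  32.]), 0.82)]
stop_jaw [(array([537., -38.,  12.]), 0.62)]
wrench_grip [(array([ 437., -138.,   80.]), 0.96)]
q_tool 0.657 rad 150.2  Ft(drive push) 3.89 Fr -3.23 Fz 1.67 torque [-0.69 -0.25  0.11] op 0.50
clk 12.25 meas [ 442.1 -129.1   80.1] yaw -18.7 cmd [ 442.5 -128.9   80.1  -18.8] F [ 1.8 -4.7  1.7] op 0.50
[[[0.002, 0.037, 0.0, 0, 0, -0.095], [0.009, 0.081, 0.0, 0, 0, -0.21], [0.021, 0.125, 0.0, 0, 0, -0.325], [0.039, 0.166, 0.0, 0, 0, -0.439], [0.061, 0.205, 0.0, 0, 0, -0.554]]] -> [ 439.3 -214.4   80.1   14.5]
```

View pics/side9c.png

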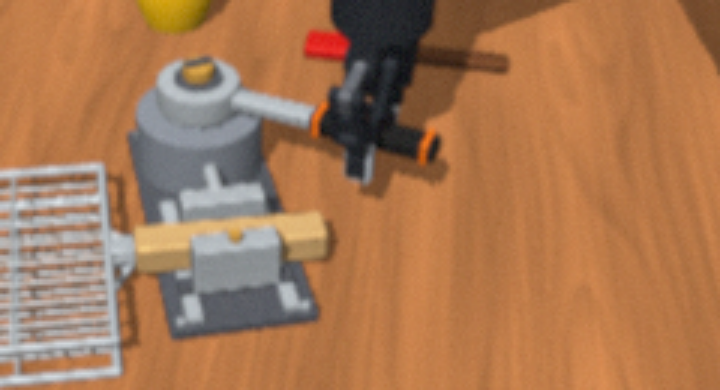

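Request:
{"op": "carry_out", "data": {"increments": [[[0.002, 0.037, 0, 0, 0, -0.095], [0.009, 0.081, 0, 0, 0, -0.21], [0.021, 0.125, 0, 0, 0, -0.325], [0.039, 0.166, 0, 0, 0, -0.439], [0.061, 0.205, 0, 0, 0, -0.554]]]}}

```text
clock: 12.67
eef_pos: [436.9, -214.2, 79.6]
tcp_rot: [-3.139, 0.002, 0.259]
contact_force: [-0.3, 0.8, -0.0]
opening: 0.503
```

```bash
python3 - <<'E'
from h import *
commit(); state()
plan([arc(q) for q in (-.04,-.16,-.28,-.4,-.52)])
E
```

```text
q_tool 0.086 rad 152.2  Ft(drive push) -0.88 Fr 0.10 Fz -0.05 torque [ 0.15  0.07 -0.01] op 0.50
clk 12.67 meas [ 436.9 -214.2   79.6] yaw 14.8 cmd [ 439.3 -214.4   80.1   14.5] F [-0.3  0.8 -0. ] op 0.50
[[[0.003, 0.045, 0.0, 0, 0, -0.114], [0.011, 0.089, 0.0, 0, 0, -0.229], [0.024, 0.132, 0.0, 0, 0, -0.344], [0.042, 0.173, 0.0, 0, 0, -0.458], [0.065, 0.212, 0.0, 0, 0, -0.573]]] -> [ 485.6 -290.    80.1   48.9]
```

Request:
{"op": "carry_out", "data": {"increments": [[[0.003, 0.045, 0, 0, 0, -0.114], [0.011, 0.089, 0, 0, 0, -0.229], [0.024, 0.132, 0, 0, 0, -0.344], [0.042, 0.173, 0, 0, 0, -0.458], [0.065, 0.212, 0, 0, 0, -0.573]]]}}

```text
clock: 13.08
eef_pos: [483.7, -289.9, 79.4]
tcp_rot: [-3.138, 0.0, 0.858]
contact_force: [-1.2, 0.7, 0.6]
opening: 0.498
```

```bash
python3 - <<'E'
from h import *
commit(); state()
plan([arc(q) for q in (-.61,-.67,-.67)])
E
```

```text
q_tool -0.509 rad 151.4  Ft(drive push) -1.39 Fr 0.25 Fz 0.60 torque [ 0.09  0.2  -0.06] op 0.50
clk 13.08 meas [ 483.7 -289.9   79.4] yaw 49.2 cmd [ 485.6 -290.    80.1   48.9] F [-1.2  0.7  0.6] op 0.50
[[[0.002, 0.034, 0.0, 0, 0, -0.086], [0.005, 0.056, 0.0, 0, 0, -0.143], [0.005, 0.056, 0.0, 0, 0, -0.143]]] -> [ 503.8 -303.3   80.1   57.4]
```

Request:
{"op": "carry_out", "data": {"increments": [[[0.002, 0.034, 0, 0, 0, -0.086], [0.005, 0.056, 0, 0, 0, -0.143], [0.005, 0.056, 0, 0, 0, -0.143]]]}}

```text
clock: 13.33
eef_pos: [503.8, -303.7, 79.7]
tcp_rot: [-3.141, -0.0, 1.005]
contact_force: [-0.3, 0.2, -0.1]
opening: 0.497
```

```bash
python3 - <<'E'
from h import *
commit(); state()
plan([arc(q) for q in (-.59,-.51,-.43,-.37,-.31)])
E
```

```text
q_tool -0.671 rad 150.2  Ft(drive push) -0.34 Fr -0.05 Fz -0.13 torque [-0.06 -0.    0.03] op 0.50
clk 13.33 meas [ 503.8 -303.7   79.7] yaw 57.6 cmd [ 503.8 -303.3   80.1   57.4] F [-0.3  0.2 -0.1] op 0.50
[[[0.001, -0.03, 0.0, 0, 0, 0.076], [0.004, -0.06, 0.0, 0, 0, 0.153], [0.01, -0.089, 0.0, 0, 0, 0.229], [0.016, -0.111, 0.0, 0, 0, 0.287], [0.024, -0.132, 0.0, 0, 0, 0.344]]] -> [ 464.5 -266.8   80.1   36.8]
```

Request:
{"op": "carry_out", "data": {"increments": [[[0.001, -0.03, 0, 0, 0, 0.076], [0.004, -0.06, 0, 0, 0, 0.153], [0.01, -0.089, 0, 0, 0, 0.229], [0.016, -0.111, 0, 0, 0, 0.287], [0.024, -0.132, 0, 0, 0, 0.344]]]}}

```text
clock: 13.75
eef_pos: [462.5, -265.4, 79.9]
tcp_rot: [-3.14, 0.0, 0.637]
contact_force: [0.4, -0.3, -0.7]
opening: 0.505
```

```bash
python3 - <<'E'
from h import *
commit(); state()
plan([arc(q) for q in (-.27,-.23,-.19)])
E
```

```text
q_tool -0.295 rad 150.7  Ft(drive push) 0.43 Fr -0.14 Fz -0.74 torque [-0.03 -0.06  0.01] op 0.51
clk 13.75 meas [ 462.5 -265.4   79.9] yaw 36.5 cmd [ 464.5 -266.8   80.1   36.8] F [ 0.4 -0.3 -0.7] op 0.51
[[[-0.0, -0.015, 0.0, 0, 0, 0.038], [0.001, -0.03, 0.0, 0, 0, 0.076], [0.002, -0.045, 0.0, 0, 0, 0.114]]] -> [ 454.4 -251.9   80.1   30. ]
```

Request:
{"op": "carry_out", "data": {"increments": [[[0, -0.015, 0, 0, 0, 0.038], [0.001, -0.03, 0, 0, 0, 0.076], [0.002, -0.045, 0, 0, 0, 0.114]]]}}

```text
clock: 14.0
eef_pos: [452.2, -250.4, 79.8]
tcp_rot: [-3.14, 0.001, 0.519]
contact_force: [0.3, 0.0, 0.7]
opening: 0.5
```

```bash
python3 - <<'E'
from h import *
commit(); state()
plan([arc(q) for q in (-.16,-.12)])
E
```

```text
q_tool -0.174 rad 151.3  Ft(drive push) 0.14 Fr -0.27 Fz 0.67 torque [-0.02 -0.07  0.01] op 0.50
clk 14.00 meas [ 452.2 -250.4   79.8] yaw 29.7 cmd [ 454.4 -251.9   80.1   30. ] F [0.3 0.  0.7] op 0.50
[[[0.001, -0.011, 0.0, 0, 0, 0.029], [0.001, -0.026, 0.0, 0, 0, 0.067]]] -> [ 449.5 -242.7   80.1   25.9]
```

Request:
{"op": "carry_out", "data": {"increments": [[[0.001, -0.011, 0, 0, 0, 0.029], [0.001, -0.026, 0, 0, 0, 0.067]]]}}

```text
clock: 14.17
eef_pos: [448.1, -241.8, 79.9]
tcp_rot: [-3.141, 0.0, 0.449]
contact_force: [2.5, -2.7, -2.0]
opening: 0.501
```

```bash
python3 - <<'E'
from h import *
commit(); state()
plan([arc(q) for q in (-.08,-.04)])
E
```

```text
q_tool -0.111 rad 151.1  Ft(drive push) 3.51 Fr -1.08 Fz -2.02 torque [-0.33 -0.57  0.03] op 0.50
clk 14.17 meas [ 448.1 -241.8   79.9] yaw 25.7 cmd [ 449.5 -242.7   80.1   25.9] F [ 2.5 -2.7 -2. ] op 0.50
[[[0.001, -0.015, 0.0, 0, 0, 0.038], [0.001, -0.03, 0.0, 0, 0, 0.077]]] -> [ 444.6 -231.7   80.1   21.3]
```

Request:
{"op": "carry_out", "data": {"increments": [[[0.001, -0.015, 0, 0, 0, 0.038], [0.001, -0.03, 0, 0, 0, 0.077]]]}}

```text
clock: 14.33
eef_pos: [443.6, -231.1, 80.0]
tcp_rot: [3.141, -0.001, 0.368]
contact_force: [3.8, -3.4, -3.7]
opening: 0.504
```

```bash
python3 - <<'E'
from h import *
commit(); state()
plan([arc(q) for q in (-.00,.04)])
E
```

```text
q_tool -0.034 rad 150.9  Ft(drive push) 4.54 Fr -2.38 Fz -3.67 torque [-0.4  -0.61  0.08] op 0.50
clk 14.33 meas [ 443.6 -231.1   80. ] yaw 21.1 cmd [ 444.6 -231.7   80.1   21.3] F [ 3.8 -3.4 -3.7] op 0.50
[[[0.001, -0.015, 0.0, 0, 0, 0.038], [0.002, -0.03, 0.0, 0, 0, 0.076]]] -> [ 441.  -220.2   80.1   16.8]
```

Request:
{"op": "carry_out", "data": {"increments": [[[0.001, -0.015, 0, 0, 0, 0.038], [0.002, -0.03, 0, 0, 0, 0.076]]]}}

```text
clock: 14.5
eef_pos: [440.0, -219.7, 80.1]
tcp_rot: [3.141, -0.001, 0.288]
contact_force: [2.7, -3.9, -2.1]
opening: 0.502
```

```bash
python3 - <<'E'
from h import *
commit(); state()
plan([arc(q) for q in (.08,.12)])
E
```

```text
q_tool 0.045 rad 150.7  Ft(drive push) 4.55 Fr -1.47 Fz -2.15 torque [-0.5  -0.48  0.09] op 0.50
clk 14.50 meas [ 440.  -219.7   80.1] yaw 16.5 cmd [ 441.  -220.2   80.1   16.8] F [ 2.7 -3.9 -2.1] op 0.50
[[[-0.0, -0.015, 0.0, 0, 0, 0.038], [0.001, -0.03, 0.0, 0, 0, 0.076]]] -> [ 437.9 -208.6   80.1   12.2]
```

Request:
{"op": "carry_out", "data": {"increments": [[[0, -0.015, 0, 0, 0, 0.038], [0.001, -0.03, 0, 0, 0, 0.076]]]}}

```text
clock: 14.67
eef_pos: [437.1, -208.2, 80.1]
tcp_rot: [3.141, -0.001, 0.209]
contact_force: [2.8, -3.7, -3.1]
opening: 0.5
```

```bash
python3 - <<'E'
from h import *
commit(); state()
plan([arc(q) for q in (.16,.20)])
E
```

```text
q_tool 0.124 rad 150.6  Ft(drive push) 4.17 Fr -2.01 Fz -3.09 torque [-0.64 -0.63  0.11] op 0.50
clk 14.67 meas [ 437.1 -208.2   80.1] yaw 12.0 cmd [ 437.9 -208.6   80.1   12.2] F [ 2.8 -3.7 -3.1] op 0.50
[[[0.0, -0.015, 0.0, 0, 0, 0.039], [0.001, -0.03, 0.0, 0, 0, 0.077]]] -> [ 435.8 -196.8   80.1    7.6]
```

Request:
{"op": "carry_out", "data": {"increments": [[[0, -0.015, 0, 0, 0, 0.039], [0.001, -0.03, 0, 0, 0, 0.077]]]}}

```text
clock: 14.83
eef_pos: [435.2, -196.4, 80.3]
tcp_rot: [3.141, -0.002, 0.128]
contact_force: [3.5, -3.7, -2.6]
opening: 0.502
```

```bash
python3 - <<'E'
from h import *
commit(); state()
plan([arc(q) for q in (.24,.28)])
E
```

```text
q_tool 0.203 rad 150.5  Ft(drive push) 4.10 Fr -3.01 Fz -2.62 torque [-0.59 -0.59  0.11] op 0.50
clk 14.83 meas [ 435.2 -196.4   80.3] yaw 7.3 cmd [ 435.8 -196.8   80.1    7.6] F [ 3.5 -3.7 -2.6] op 0.50
[[[0.0, -0.015, 0.0, 0, 0, 0.038], [0.001, -0.03, 0.0, 0, 0, 0.076]]] -> [ 434.6 -184.8   80.1    3. ]
```

Request:
{"op": "carry_out", "data": {"increments": [[[0, -0.015, 0, 0, 0, 0.038], [0.001, -0.03, 0, 0, 0, 0.076]]]}}

```text
clock: 15.0
eef_pos: [434.2, -184.6, 80.3]
tcp_rot: [3.141, -0.002, 0.049]
contact_force: [3.5, -4.6, -0.4]
opening: 0.5
```

```bash
python3 - <<'E'
from h import *
commit(); state()
plan([arc(q) for q in (.32,.36)])
E
```

```text
q_tool 0.282 rad 150.5  Ft(drive push) 4.75 Fr -3.26 Fz -0.39 torque [-0.65 -0.57  0.16] op 0.50
clk 15.00 meas [ 434.2 -184.6   80.3] yaw 2.8 cmd [ 434.6 -184.8   80.1    3. ] F [ 3.5 -4.6 -0.4] op 0.50
[[[0.001, -0.015, 0.0, 0, 0, 0.038], [0.001, -0.03, 0.0, 0, 0, 0.077]]] -> [ 434.4 -172.8   80.1   -1.6]
```

Request:
{"op": "carry_out", "data": {"increments": [[[0.001, -0.015, 0, 0, 0, 0.038], [0.001, -0.03, 0, 0, 0, 0.077]]]}}

```text
clock: 15.17
eef_pos: [434.1, -172.6, 80.4]
tcp_rot: [3.141, -0.002, -0.032]
contact_force: [3.6, -5.2, 0.1]
opening: 0.504
```

```bash
python3 - <<'E'
from h import *
commit(); state()
plan([arc(q) for q in (.40,.44)])
E
```

```text
q_tool 0.361 rad 150.4  Ft(drive push) 5.13 Fr -3.77 Fz 0.06 torque [-0.77 -0.62  0.12] op 0.50
clk 15.17 meas [ 434.1 -172.6   80.4] yaw -1.8 cmd [ 434.4 -172.8   80.1   -1.6] F [ 3.6 -5.2  0.1] op 0.50
[[[0.001, -0.015, 0.0, 0, 0, 0.038], [0.002, -0.03, 0.0, 0, 0, 0.076]]] -> [ 435.5 -160.9   80.1   -6.2]
```

Request:
{"op": "carry_out", "data": {"increments": [[[0.001, -0.015, 0, 0, 0, 0.038], [0.002, -0.03, 0, 0, 0, 0.076]]]}}

```text
clock: 15.33
eef_pos: [435.1, -160.7, 80.4]
tcp_rot: [3.141, -0.002, -0.111]
contact_force: [3.2, -6.1, -1.0]
opening: 0.5
```

```bash
python3 - <<'E'
from h import *
commit(); state()
plan([arc(q) for q in (.48,.52)])
E
```

```text
q_tool 0.441 rad 150.3  Ft(drive push) 5.71 Fr -3.86 Fz -0.95 torque [-0.83 -0.45  0.13] op 0.50
clk 15.33 meas [ 435.1 -160.7   80.4] yaw -6.4 cmd [ 435.5 -160.9   80.1   -6.2] F [ 3.2 -6.1 -1. ] op 0.50
[[[-0.0, -0.015, 0.0, 0, 0, 0.038], [0.001, -0.03, 0.0, 0, 0, 0.076]]] -> [ 437.2 -149.    80.1  -10.7]
```

Request:
{"op": "carry_out", "data": {"increments": [[[0, -0.015, 0, 0, 0, 0.038], [0.001, -0.03, 0, 0, 0, 0.076]]]}}

```text
clock: 15.5
eef_pos: [437.0, -148.9, 80.4]
tcp_rot: [3.141, -0.002, -0.191]
contact_force: [2.3, -6.1, -2.0]
opening: 0.501
```

```bash
python3 - <<'E'
from h import *
commit(); state()
plan([arc(q) for q in (.56,.60)])
E
```

```text
q_tool 0.521 rad 150.2  Ft(drive push) 5.54 Fr -3.41 Fz -1.99 torque [-0.96 -0.43  0.15] op 0.50
clk 15.50 meas [ 437.  -148.9   80.4] yaw -10.9 cmd [ 437.2 -149.    80.1  -10.7] F [ 2.3 -6.1 -2. ] op 0.50
[[[0.0, -0.015, 0.0, 0, 0, 0.039], [0.001, -0.03, 0.0, 0, 0, 0.077]]] -> [ 439.8 -137.3   80.1  -15.3]
```

Request:
{"op": "carry_out", "data": {"increments": [[[0, -0.015, 0, 0, 0, 0.039], [0.001, -0.03, 0, 0, 0, 0.077]]]}}

```text
clock: 15.67
eef_pos: [439.6, -137.3, 80.4]
tcp_rot: [3.141, -0.002, -0.271]
contact_force: [2.1, -7.1, -0.5]
opening: 0.496
```

```bash
python3 - <<'E'
from h import *
commit(); state()
plan([arc(q) for q in (.63,.66)])
E
```

```text
q_tool 0.600 rad 150.2  Ft(drive push) 6.33 Fr -3.89 Fz -0.53 torque [-1.05 -0.41  0.13] op 0.50
clk 15.67 meas [ 439.6 -137.3   80.4] yaw -15.5 cmd [ 439.8 -137.3   80.1  -15.3] F [ 2.1 -7.1 -0.5] op 0.50
[[[0.0, -0.011, 0.0, 0, 0, 0.028], [0.001, -0.022, 0.0, 0, 0, 0.057]]] -> [ 442.5 -128.9   80.1  -18.8]
```

Request:
{"op": "carry_out", "data": {"increments": [[[0, -0.011, 0, 0, 0, 0.028], [0.001, -0.022, 0, 0, 0, 0.057]]]}}

```text
clock: 15.83
eef_pos: [442.1, -128.9, 80.4]
tcp_rot: [3.141, -0.002, -0.33]
contact_force: [1.7, -6.7, 1.9]
opening: 0.501
```

```bash
python3 - <<'E'
from h import *
commit(); state()
plan([arc(q) for q in (.70,)])
E
```

```text
q_tool 0.659 rad 150.3  Ft(drive push) 5.78 Fr -3.78 Fz 1.90 torque [-1.09 -0.31  0.14] op 0.50
clk 15.83 meas [ 442.1 -128.9   80.4] yaw -18.9 cmd [ 442.5 -128.9   80.1  -18.8] F [ 1.7 -6.7  1.9] op 0.50
[[[0.0, -0.015, 0.0, 0, 0, 0.038]]] -> [ 444.4 -123.2   80.1  -21. ]
```

Return now for the final, careful stroke.

```bash
python3 - <<'E'
from h import *
plan([arc(q) for q in (.56,.44,.32,.2,.08)])
E
```

```text
clk 15.83 meas [ 442.1 -128.9   80.4] yaw -18.9 cmd [ 442.5 -128.9   80.1  -18.8] F [ 1.7 -6.7  1.9] op 0.50
[[[0.002, 0.037, 0.0, 0, 0, -0.095], [0.009, 0.082, 0.0, 0, 0, -0.21], [0.021, 0.125, 0.0, 0, 0, -0.325], [0.039, 0.166, 0.0, 0, 0, -0.439], [0.061, 0.205, 0.0, 0, 0, -0.554]]] -> [ 439.3 -214.4   80.1   14.5]
```

Request:
{"op": "carry_out", "data": {"increments": [[[0.002, 0.037, 0, 0, 0, -0.095], [0.009, 0.082, 0, 0, 0, -0.21], [0.021, 0.125, 0, 0, 0, -0.325], [0.039, 0.166, 0, 0, 0, -0.439], [0.061, 0.205, 0, 0, 0, -0.554]]]}}

```text
clock: 16.25
eef_pos: [436.6, -213.8, 79.7]
tcp_rot: [-3.139, 0.002, 0.256]
contact_force: [0.8, 0.4, -0.6]
opening: 0.499
```

```bash
python3 - <<'E'
from h import *
commit(); state()
plan([arc(q) for q in (-.04,-.16,-.28,-.4,-.52)])
E
```

```text
q_tool 0.089 rad 152.4  Ft(drive push) -0.23 Fr -0.92 Fz -0.64 torque [0.15 0.   0.02] op 0.50
clk 16.25 meas [ 436.6 -213.8   79.7] yaw 14.7 cmd [ 439.3 -214.4   80.1   14.5] F [ 0.8  0.4 -0.6] op 0.50
[[[0.003, 0.045, 0.0, 0, 0, -0.114], [0.011, 0.089, 0.0, 0, 0, -0.229], [0.024, 0.132, 0.0, 0, 0, -0.344], [0.042, 0.173, 0.0, 0, 0, -0.458], [0.065, 0.212, 0.0, 0, 0, -0.573]]] -> [ 485.6 -290.    80.1   48.9]
```

Request:
{"op": "carry_out", "data": {"increments": [[[0.003, 0.045, 0, 0, 0, -0.114], [0.011, 0.089, 0, 0, 0, -0.229], [0.024, 0.132, 0, 0, 0, -0.344], [0.042, 0.173, 0, 0, 0, -0.458], [0.065, 0.212, 0, 0, 0, -0.573]]]}}

```text
clock: 16.67
eef_pos: [483.3, -289.5, 79.6]
tcp_rot: [-3.138, 0.0, 0.856]
contact_force: [-0.4, 1.1, 0.2]
opening: 0.503
```

```bash
python3 - <<'E'
from h import *
commit(); state()
plan([arc(q) for q in (-.61,-.67,-.67)])
E
```

```text
q_tool -0.506 rad 151.3  Ft(drive push) -1.02 Fr -0.51 Fz 0.17 torque [0.05 0.19 0.  ] op 0.50
clk 16.67 meas [ 483.3 -289.5   79.6] yaw 49.0 cmd [ 485.6 -290.    80.1   48.9] F [-0.4  1.1  0.2] op 0.50
[[[0.002, 0.034, 0.0, 0, 0, -0.086], [0.005, 0.056, 0.0, 0, 0, -0.143], [0.005, 0.056, 0.0, 0, 0, -0.143]]] -> [ 503.8 -303.2   80.1   57.4]
```

Request:
{"op": "carry_out", "data": {"increments": [[[0.002, 0.034, 0, 0, 0, -0.086], [0.005, 0.056, 0, 0, 0, -0.143], [0.005, 0.056, 0, 0, 0, -0.143]]]}}

```text
clock: 16.92
eef_pos: [503.4, -303.3, 79.8]
tcp_rot: [-3.142, -0.0, 1.003]
contact_force: [0.1, -0.1, -0.7]
opening: 0.497
```

```bash
python3 - <<'E'
from h import *
commit(); state()
plan([arc(q) for q in (-.59,-.51,-.43,-.37,-.31)])
E
```

```text
q_tool -0.668 rad 150.1  Ft(drive push) 0.19 Fr 0.03 Fz -0.66 torque [ 0.02  0.01 -0.01] op 0.50
clk 16.92 meas [ 503.4 -303.3   79.8] yaw 57.5 cmd [ 503.8 -303.2   80.1   57.4] F [ 0.1 -0.1 -0.7] op 0.50
[[[0.001, -0.03, 0.0, 0, 0, 0.076], [0.004, -0.06, 0.0, 0, 0, 0.153], [0.01, -0.089, 0.0, 0, 0, 0.229], [0.016, -0.111, 0.0, 0, 0, 0.287], [0.024, -0.132, 0.0, 0, 0, 0.344]]] -> [ 464.5 -266.7   80.1   36.8]
```

Request:
{"op": "carry_out", "data": {"increments": [[[0.001, -0.03, 0, 0, 0, 0.076], [0.004, -0.06, 0, 0, 0, 0.153], [0.01, -0.089, 0, 0, 0, 0.229], [0.016, -0.111, 0, 0, 0, 0.287], [0.024, -0.132, 0, 0, 0, 0.344]]]}}

```text
clock: 17.33
eef_pos: [461.8, -265.1, 79.8]
tcp_rot: [-3.14, 0.001, 0.635]
contact_force: [2.0, -3.8, -2.0]
opening: 0.499
```

```bash
python3 - <<'E'
from h import *
commit(); state()
plan([arc(q) for q in (-.27,-.23)])
E
```

```text
q_tool -0.290 rad 151.0  Ft(drive push) 4.25 Fr 0.61 Fz -1.97 torque [-0.39 -0.29  0.09] op 0.50
clk 17.33 meas [ 461.8 -265.1   79.8] yaw 36.4 cmd [ 464.5 -266.7   80.1   36.8] F [ 2.  -3.8 -2. ] op 0.50
[[[-0.0, -0.015, 0.0, 0, 0, 0.038], [0.001, -0.03, 0.0, 0, 0, 0.076]]] -> [ 457.6 -256.9   80.1   32.2]
```

Already engaged, so the steps get smaller from here.

Request:
{"op": "carry_out", "data": {"increments": [[[0, -0.015, 0, 0, 0, 0.038], [0.001, -0.03, 0, 0, 0, 0.076]]]}}

```text
clock: 17.5
eef_pos: [456.1, -256.0, 80.0]
tcp_rot: [3.141, -0.0, 0.557]
contact_force: [3.9, -4.3, -5.0]
opening: 0.499
```

```bash
python3 - <<'E'
from h import *
commit(); state()
plan([arc(q) for q in (-.2,-.17)])
E
```

```text
q_tool -0.219 rad 150.7  Ft(drive push) 5.67 Fr -1.07 Fz -5.04 torque [-0.61 -0.5   0.1 ] op 0.50
clk 17.50 meas [ 456.1 -256.    80. ] yaw 31.9 cmd [ 457.6 -256.9   80.1   32.2] F [ 3.9 -4.3 -5. ] op 0.50
[[[-0.0, -0.011, 0.0, 0, 0, 0.029], [0.0, -0.022, 0.0, 0, 0, 0.057]]] -> [ 452.9 -249.4   80.1   28.8]
```

Request:
{"op": "carry_out", "data": {"increments": [[[0, -0.011, 0, 0, 0, 0.029], [0, -0.022, 0, 0, 0, 0.057]]]}}

```text
clock: 17.67
eef_pos: [452.1, -248.8, 80.2]
tcp_rot: [3.14, -0.001, 0.498]
contact_force: [5.7, -4.6, -3.6]
opening: 0.501
```

```bash
python3 - <<'E'
from h import *
commit(); state()
plan([arc(q) for q in (-.14,-.11)])
E
```

```text
q_tool -0.165 rad 150.6  Ft(drive push) 6.74 Fr -2.83 Fz -3.64 torque [-0.52 -0.73  0.15] op 0.50
clk 17.67 meas [ 452.1 -248.8   80.2] yaw 28.5 cmd [ 452.9 -249.4   80.1   28.8] F [ 5.7 -4.6 -3.6] op 0.50
[[[0.001, -0.011, 0.0, 0, 0, 0.029], [0.001, -0.023, 0.0, 0, 0, 0.058]]] -> [ 448.8 -241.2   80.1   25.3]
```

Request:
{"op": "carry_out", "data": {"increments": [[[0.001, -0.011, 0, 0, 0, 0.029], [0.001, -0.023, 0, 0, 0, 0.058]]]}}

```text
clock: 17.83
eef_pos: [448.2, -240.8, 80.3]
tcp_rot: [3.14, -0.001, 0.437]
contact_force: [5.9, -2.6, -3.3]
opening: 0.499
```

```bash
python3 - <<'E'
from h import *
commit(); state()
plan([arc(q) for q in (-.08,-.05)])
E
```

```text
q_tool -0.105 rad 150.5  Ft(drive push) 4.88 Fr -4.20 Fz -3.30 torque [-0.6  -0.84  0.08] op 0.50
clk 17.83 meas [ 448.2 -240.8   80.3] yaw 25.0 cmd [ 448.8 -241.2   80.1   25.3] F [ 5.9 -2.6 -3.3] op 0.50
[[[0.0, -0.011, 0.0, 0, 0, 0.028], [0.001, -0.022, 0.0, 0, 0, 0.057]]] -> [ 445.4 -233.    80.1   21.9]
```

Request:
{"op": "carry_out", "data": {"increments": [[[0, -0.011, 0, 0, 0, 0.028], [0.001, -0.022, 0, 0, 0, 0.057]]]}}

```text
clock: 18.0
eef_pos: [444.9, -232.7, 80.3]
tcp_rot: [3.14, -0.002, 0.377]
contact_force: [4.7, -6.2, -4.0]
opening: 0.5
```

```bash
python3 - <<'E'
from h import *
commit(); state()
plan([arc(q) for q in (-.02,.01)])
E
```

```text
q_tool -0.047 rad 150.4  Ft(drive push) 7.53 Fr -2.10 Fz -3.97 torque [-0.71 -0.65  0.09] op 0.50
clk 18.00 meas [ 444.9 -232.7   80.3] yaw 21.6 cmd [ 445.4 -233.    80.1   21.9] F [ 4.7 -6.2 -4. ] op 0.50
[[[0.0, -0.011, 0.0, 0, 0, 0.029], [0.001, -0.023, 0.0, 0, 0, 0.057]]] -> [ 442.4 -224.4   80.1   18.5]
```

Request:
{"op": "carry_out", "data": {"increments": [[[0, -0.011, 0, 0, 0, 0.029], [0.001, -0.023, 0, 0, 0, 0.057]]]}}

```text
clock: 18.17
eef_pos: [441.9, -224.2, 80.4]
tcp_rot: [3.139, -0.002, 0.318]
contact_force: [4.5, -5.2, -2.5]
opening: 0.503
```

```bash
python3 - <<'E'
from h import *
commit(); state()
plan([arc(q) for q in (.04,.07)])
E
```

```text
q_tool 0.013 rad 150.2  Ft(drive push) 6.35 Fr -2.59 Fz -2.53 torque [-0.81 -0.59  0.11] op 0.50
clk 18.17 meas [ 441.9 -224.2   80.4] yaw 18.2 cmd [ 442.4 -224.4   80.1   18.5] F [ 4.5 -5.2 -2.5] op 0.50
[[[-0.0, -0.011, 0.0, 0, 0, 0.029], [0.0, -0.022, 0.0, 0, 0, 0.058]]] -> [ 439.6 -216.    80.1   15. ]
```

Request:
{"op": "carry_out", "data": {"increments": [[[0, -0.011, 0, 0, 0, 0.029], [0, -0.022, 0, 0, 0, 0.058]]]}}

```text
clock: 18.33
eef_pos: [439.4, -215.9, 80.5]
tcp_rot: [3.139, -0.002, 0.257]
contact_force: [5.9, -5.3, -2.8]
opening: 0.499
```

```bash
python3 - <<'E'
from h import *
commit(); state()
plan([arc(q) for q in (.10,.13)])
E
```

```text
q_tool 0.071 rad 150.2  Ft(drive push) 6.68 Fr -4.31 Fz -2.84 torque [-0.79 -0.87  0.19] op 0.50
clk 18.33 meas [ 439.4 -215.9   80.5] yaw 14.7 cmd [ 439.6 -216.    80.1   15. ] F [ 5.9 -5.3 -2.8] op 0.50
[[[0.0, -0.011, 0.0, 0, 0, 0.028], [0.001, -0.023, 0.0, 0, 0, 0.057]]] -> [ 437.6 -207.    80.1   11.6]
```

Request:
{"op": "carry_out", "data": {"increments": [[[0, -0.011, 0, 0, 0, 0.028], [0.001, -0.023, 0, 0, 0, 0.057]]]}}

```text
clock: 18.5
eef_pos: [437.4, -207.0, 80.5]
tcp_rot: [3.139, -0.003, 0.197]
contact_force: [4.6, -7.0, -2.6]
opening: 0.497
```

```bash
python3 - <<'E'
from h import *
commit(); state()
plan([arc(q) for q in (.16,.19)])
E
```

```text
q_tool 0.131 rad 150.1  Ft(drive push) 7.79 Fr -3.11 Fz -2.65 torque [-0.84 -0.72  0.14] op 0.50
clk 18.50 meas [ 437.4 -207.    80.5] yaw 11.3 cmd [ 437.6 -207.    80.1   11.6] F [ 4.6 -7.  -2.6] op 0.50
[[[0.0, -0.011, 0.0, 0, 0, 0.029], [0.001, -0.022, 0.0, 0, 0, 0.057]]] -> [ 436.2 -198.3   80.1    8.2]
```

Request:
{"op": "carry_out", "data": {"increments": [[[0, -0.011, 0, 0, 0, 0.029], [0.001, -0.022, 0, 0, 0, 0.057]]]}}

```text
clock: 18.67
eef_pos: [436.1, -198.4, 80.5]
tcp_rot: [3.139, -0.003, 0.138]
contact_force: [4.5, -7.3, -1.6]
opening: 0.5
```

```bash
python3 - <<'E'
from h import *
commit(); state()
plan([arc(q) for q in (.22,.25)])
E
```

```text
q_tool 0.190 rad 149.9  Ft(drive push) 7.88 Fr -3.42 Fz -1.63 torque [-0.99 -0.69  0.13] op 0.50
clk 18.67 meas [ 436.1 -198.4   80.5] yaw 7.9 cmd [ 436.2 -198.3   80.1    8.2] F [ 4.5 -7.3 -1.6] op 0.50
[[[-0.0, -0.011, 0.0, 0, 0, 0.029], [0.0, -0.023, 0.0, 0, 0, 0.058]]] -> [ 434.9 -189.2   80.1    4.7]
```

Request:
{"op": "carry_out", "data": {"increments": [[[0, -0.011, 0, 0, 0, 0.029], [0, -0.023, 0, 0, 0, 0.058]]]}}

```text
clock: 18.83
eef_pos: [435.1, -189.4, 80.6]
tcp_rot: [3.139, -0.004, 0.077]
contact_force: [5.9, -6.5, -1.9]
opening: 0.503
```

```bash
python3 - <<'E'
from h import *
commit(); state()
plan([arc(q) for q in (.28,.31)])
E
```

```text
q_tool 0.250 rad 149.9  Ft(drive push) 6.98 Fr -5.29 Fz -1.89 torque [-0.98 -0.83  0.19] op 0.50
clk 18.83 meas [ 435.1 -189.4   80.6] yaw 4.4 cmd [ 434.9 -189.2   80.1    4.7] F [ 5.9 -6.5 -1.9] op 0.50
[[[0.0, -0.011, 0.0, 0, 0, 0.028], [0.001, -0.022, 0.0, 0, 0, 0.057]]] -> [ 434.6 -180.4   80.1    1.3]
```

Request:
{"op": "carry_out", "data": {"increments": [[[0, -0.011, 0, 0, 0, 0.028], [0.001, -0.022, 0, 0, 0, 0.057]]]}}

```text
clock: 19.0
eef_pos: [434.7, -180.5, 80.6]
tcp_rot: [3.139, -0.004, 0.018]
contact_force: [4.2, -8.1, -2.4]
opening: 0.498
```

```bash
python3 - <<'E'
from h import *
commit(); state()
plan([arc(q) for q in (.34,.37)])
E
```

```text
q_tool 0.309 rad 149.8  Ft(drive push) 8.18 Fr -4.06 Fz -2.37 torque [-1.1  -0.68  0.22] op 0.50
clk 19.00 meas [ 434.7 -180.5   80.6] yaw 1.0 cmd [ 434.6 -180.4   80.1    1.3] F [ 4.2 -8.1 -2.4] op 0.50
[[[0.0, -0.011, 0.0, 0, 0, 0.029], [0.001, -0.023, 0.0, 0, 0, 0.057]]] -> [ 434.8 -171.2   80.1   -2.1]
```

Request:
{"op": "carry_out", "data": {"increments": [[[0, -0.011, 0, 0, 0, 0.029], [0.001, -0.023, 0, 0, 0, 0.057]]]}}

```text
clock: 19.17
eef_pos: [435.0, -171.5, 80.7]
tcp_rot: [3.139, -0.004, -0.042]
contact_force: [4.9, -7.5, -1.5]
opening: 0.501
```

```bash
python3 - <<'E'
from h import *
commit(); state()
plan([arc(q) for q in (.40,.43)])
E
```

```text
q_tool 0.369 rad 149.6  Ft(drive push) 7.28 Fr -5.17 Fz -1.46 torque [-1.15 -0.65  0.21] op 0.50
clk 19.17 meas [ 435.  -171.5   80.7] yaw -2.4 cmd [ 434.8 -171.2   80.1   -2.1] F [ 4.9 -7.5 -1.5] op 0.50
[[[-0.0, -0.011, 0.0, 0, 0, 0.029], [0.0, -0.022, 0.0, 0, 0, 0.057]]] -> [ 435.1 -162.4   80.1   -5.6]
```

Request:
{"op": "carry_out", "data": {"increments": [[[0, -0.011, 0, 0, 0, 0.029], [0, -0.022, 0, 0, 0, 0.057]]]}}

```text
clock: 19.33
eef_pos: [435.5, -162.8, 80.7]
tcp_rot: [3.14, -0.004, -0.102]
contact_force: [4.4, -8.5, -1.9]
opening: 0.503
```

```bash
python3 - <<'E'
from h import *
commit(); state()
plan([arc(q) for q in (.46,.49)])
E
```

```text
q_tool 0.428 rad 149.7  Ft(drive push) 8.02 Fr -5.18 Fz -1.94 torque [-1.3  -0.83  0.17] op 0.50
clk 19.33 meas [ 435.5 -162.8   80.7] yaw -5.8 cmd [ 435.1 -162.4   80.1   -5.6] F [ 4.4 -8.5 -1.9] op 0.50
[[[0.0, -0.011, 0.0, 0, 0, 0.029], [0.001, -0.023, 0.0, 0, 0, 0.058]]] -> [ 436.4 -153.3   80.1   -9. ]
```

Request:
{"op": "carry_out", "data": {"increments": [[[0, -0.011, 0, 0, 0, 0.029], [0.001, -0.023, 0, 0, 0, 0.058]]]}}

```text
clock: 19.5
eef_pos: [436.7, -153.7, 80.7]
tcp_rot: [3.14, -0.004, -0.162]
contact_force: [4.5, -8.7, -1.3]
opening: 0.499
```

```bash
python3 - <<'E'
from h import *
commit(); state()
plan([arc(q) for q in (.52,.55)])
E
```

```text
q_tool 0.489 rad 149.6  Ft(drive push) 7.88 Fr -5.85 Fz -1.35 torque [-1.4  -0.65  0.23] op 0.50
clk 19.50 meas [ 436.7 -153.7   80.7] yaw -9.3 cmd [ 436.4 -153.3   80.1   -9. ] F [ 4.5 -8.7 -1.3] op 0.50
[[[0.0, -0.011, 0.0, 0, 0, 0.028], [0.001, -0.022, 0.0, 0, 0, 0.057]]] -> [ 438.2 -144.7   80.1  -12.5]
```

Request:
{"op": "carry_out", "data": {"increments": [[[0, -0.011, 0, 0, 0, 0.028], [0.001, -0.022, 0, 0, 0, 0.057]]]}}

```text
clock: 19.67
eef_pos: [438.5, -145.1, 80.7]
tcp_rot: [3.14, -0.004, -0.222]
contact_force: [4.3, -10.3, -1.0]
opening: 0.498
```

```bash
python3 - <<'E'
from h import *
commit(); state()
plan([arc(q) for q in (.58,.61)])
E
```

```text
q_tool 0.548 rad 149.5  Ft(drive push) 9.13 Fr -6.40 Fz -1.00 torque [-1.48 -0.64  0.24] op 0.50
clk 19.67 meas [ 438.5 -145.1   80.7] yaw -12.7 cmd [ 438.2 -144.7   80.1  -12.5] F [  4.3 -10.3  -1. ] op 0.50
[[[-0.0, -0.011, 0.0, 0, 0, 0.029], [0.0, -0.022, 0.0, 0, 0, 0.057]]] -> [ 440.1 -136.1   80.1  -15.9]
```

9.1 N reached. I'll centre the fingers to get off contact, then lift away.

```bash
python3 - <<'E'
from h import *
plan([arc(.53),arc(.50),arc(.49),arc(.49)])
E
```

```text
clk 19.67 meas [ 438.5 -145.1   80.7] yaw -12.7 cmd [ 438.2 -144.7   80.1  -12.5] F [  4.3 -10.3  -1. ] op 0.50
[[[-0.0, 0.007, 0.0, 0, 0, -0.019], [0.0, 0.019, 0.0, 0, 0, -0.048], [0.0, 0.022, 0.0, 0, 0, -0.057], [0.0, 0.022, 0.0, 0, 0, -0.057]]] -> [ 436.3 -153.3   80.1   -9. ]
```

Request:
{"op": "carry_out", "data": {"increments": [[[0, 0.007, 0, 0, 0, -0.019], [0, 0.019, 0, 0, 0, -0.048], [0, 0.022, 0, 0, 0, -0.057], [0, 0.022, 0, 0, 0, -0.057]]]}}

```text
clock: 20.0
eef_pos: [435.6, -153.4, 80.5]
tcp_rot: [3.141, -0.002, -0.161]
contact_force: [2.2, -5.9, 0.8]
opening: 0.499
```

```bash
python3 - <<'E'
from h import *
commit(); state()
f=save('side','side10.png');cv2.imwrite('pics/side10c.png',cv2.resize(f['img'][160:300,230:470,::-1],None,fx=3,fy=3))
for n in ['jaw_face','grid_handle','stop_jaw','wrench_grip']:
    print(n,[(np.round(d['point']),round(d['confidence'],2)) for d in nets.tip_of(n,'side')][:2])
state()
E
```

```text
q_tool 0.490 rad 150.8  Ft(drive push) 5.47 Fr -3.11 Fz 0.85 torque [-0.91 -0.34  0.14] op 0.50
jaw_face [(array([545., -66.,  35.]), 0.67)]
grid_handle [(array([541., -53.,  28.]), 0.63)]
stop_jaw [(array([533., -37.,  11.]), 0.69)]
wrench_grip [(array([ 434., -162.,   80.]), 0.7)]
q_tool 0.490 rad 150.8  Ft(drive push) 5.59 Fr -3.04 Fz 0.46 torque [-0.92 -0.42  0.16] op 0.50
```

View pics/side10c.png

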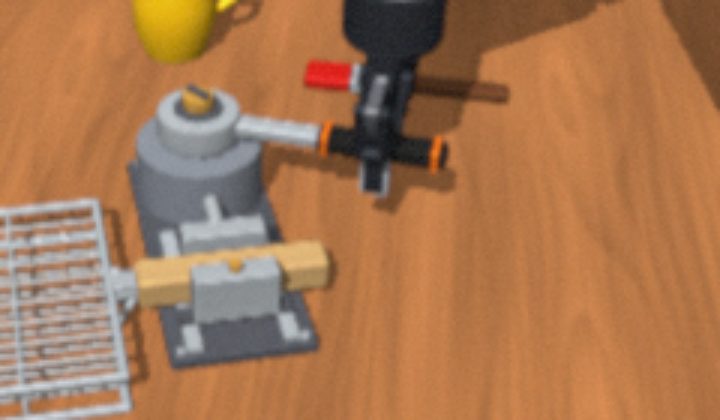

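```bash
python3 - <<'E'
from h import *
plan([arc(.46),arc(.43),arc(.43)])
E
```

```text
clk 20.25 meas [ 435.6 -153.3   80.5] yaw -9.2 cmd [ 436.3 -153.3   80.1   -9. ] F [ 2.1 -6.   0.5] op 0.50
[[[0.001, 0.012, 0.0, 0, 0, -0.029], [0.001, 0.023, 0.0, 0, 0, -0.058], [0.001, 0.023, 0.0, 0, 0, -0.058]]] -> [ 435.2 -162.4   80.1   -5.6]
```

Request:
{"op": "carry_out", "data": {"increments": [[[0.001, 0.012, 0, 0, 0, -0.029], [0.001, 0.023, 0, 0, 0, -0.058], [0.001, 0.023, 0, 0, 0, -0.058]]]}}

```text
clock: 20.5
eef_pos: [434.1, -162.7, 80.4]
tcp_rot: [3.141, -0.001, -0.099]
contact_force: [1.7, -5.4, 2.0]
opening: 0.502
```

```bash
python3 - <<'E'
from h import *
commit(); state()
plan([arc(.40),arc(.36),arc(.36)])
E
```

```text
q_tool 0.428 rad 151.0  Ft(drive push) 5.21 Fr -2.17 Fz 2.03 torque [-0.85 -0.25  0.1 ] op 0.50
clk 20.50 meas [ 434.1 -162.7   80.4] yaw -5.7 cmd [ 435.2 -162.4   80.1   -5.6] F [ 1.7 -5.4  2. ] op 0.50
[[[0.0, 0.011, 0.0, 0, 0, -0.028], [0.001, 0.026, 0.0, 0, 0, -0.066], [0.001, 0.026, 0.0, 0, 0, -0.066]]] -> [ 434.6 -172.8   80.1   -1.6]
```

Request:
{"op": "carry_out", "data": {"increments": [[[0, 0.011, 0, 0, 0, -0.028], [0.001, 0.026, 0, 0, 0, -0.066], [0.001, 0.026, 0, 0, 0, -0.066]]]}}

```text
clock: 20.75
eef_pos: [433.2, -173.1, 80.3]
tcp_rot: [3.141, -0.0, -0.029]
contact_force: [1.2, -5.9, 3.0]
opening: 0.499
```

```bash
python3 - <<'E'
from h import *
commit(); state()
plan([arc(.32),arc(.28),arc(.28)])
E
```

```text
q_tool 0.359 rad 151.3  Ft(drive push) 5.84 Fr -1.31 Fz 3.00 torque [-0.9  -0.08  0.13] op 0.50
clk 20.75 meas [ 433.2 -173.1   80.3] yaw -1.7 cmd [ 434.6 -172.8   80.1   -1.6] F [ 1.2 -5.9  3. ] op 0.50
[[[0.0, 0.015, 0.0, 0, 0, -0.039], [0.001, 0.03, 0.0, 0, 0, -0.077], [0.001, 0.03, 0.0, 0, 0, -0.077]]] -> [ 434.7 -184.8   80.1    3. ]
```

```bash
python3 - <<'E'
from h import *
plan([arc(.28),arc(.18),arc(.08)])
E
```

```text
clk 20.75 meas [ 433.2 -173.1   80.3] yaw -1.7 cmd [ 434.6 -172.8   80.1   -1.6] F [ 1.2 -5.9  3. ] op 0.50
[[[0.001, 0.03, 0.0, 0, 0, -0.077], [0.006, 0.067, 0.0, 0, 0, -0.172], [0.015, 0.104, 0.0, 0, 0, -0.268]]] -> [ 439.4 -214.5   80.1   14.5]
```

Request:
{"op": "carry_out", "data": {"increments": [[[0.001, 0.03, 0, 0, 0, -0.077], [0.006, 0.067, 0, 0, 0, -0.172], [0.015, 0.104, 0, 0, 0, -0.268]]]}}

```text
clock: 21.0
eef_pos: [437.0, -213.6, 79.9]
tcp_rot: [-3.14, 0.001, 0.254]
contact_force: [-0.0, -0.3, 0.2]
opening: 0.501
```

```bash
python3 - <<'E'
from h import *
commit(); state()
plan([arc(.0),arc(-.1),arc(-.2)])
E
```

```text
q_tool 0.089 rad 152.0  Ft(drive push) 0.29 Fr 0.12 Fz 0.21 torque [-0.   -0.    0.04] op 0.50
clk 21.00 meas [ 437.  -213.6   79.9] yaw 14.5 cmd [ 439.4 -214.5   80.1   14.5] F [-0.  -0.3  0.2] op 0.50
[[[0.001, 0.03, 0.0, 0, 0, -0.076], [0.006, 0.067, 0.0, 0, 0, -0.172], [0.014, 0.103, 0.0, 0, 0, -0.267]]] -> [ 455.2 -253.    80.1   30.5]
```

```bash
python3 - <<'E'
from h import *
plan([arc(.11),arc(.14),arc(.17)])
E
```

```text
clk 21.00 meas [ 437.  -213.6   79.9] yaw 14.5 cmd [ 439.4 -214.5   80.1   14.5] F [-0.  -0.3  0.2] op 0.50
[[[-0.0, -0.012, 0.0, 0, 0, 0.029], [0.0, -0.023, 0.0, 0, 0, 0.058], [0.001, -0.034, 0.0, 0, 0, 0.086]]] -> [ 436.4 -201.3   80.1    9.3]
```

Request:
{"op": "carry_out", "data": {"increments": [[[0, -0.012, 0, 0, 0, 0.029], [0, -0.023, 0, 0, 0, 0.058], [0.001, -0.034, 0, 0, 0, 0.086]]]}}

```text
clock: 21.25
eef_pos: [434.1, -200.2, 79.8]
tcp_rot: [-3.14, 0.001, 0.156]
contact_force: [0.7, -0.3, -1.0]
opening: 0.503
```

```bash
python3 - <<'E'
from h import *
commit(); state()
plan([arc(.20),arc(.23)])
E
```

```text
q_tool 0.180 rad 152.2  Ft(drive push) 0.40 Fr -0.67 Fz -1.03 torque [ 0.    0.01 -0.02] op 0.50
clk 21.25 meas [ 434.1 -200.2   79.8] yaw 9.0 cmd [ 436.4 -201.3   80.1    9.3] F [ 0.7 -0.3 -1. ] op 0.50
[[[0.0, -0.011, 0.0, 0, 0, 0.029], [0.001, -0.022, 0.0, 0, 0, 0.057]]] -> [ 435.4 -192.5   80.1    5.9]
```

Request:
{"op": "carry_out", "data": {"increments": [[[0, -0.011, 0, 0, 0, 0.029], [0.001, -0.022, 0, 0, 0, 0.057]]]}}

```text
clock: 21.42
eef_pos: [433.2, -191.6, 79.8]
tcp_rot: [-3.141, 0.001, 0.098]
contact_force: [-0.6, -6.0, -2.6]
opening: 0.498
```

```bash
python3 - <<'E'
from h import *
commit(); state()
plan([arc(.26),arc(.29)])
E
```

```text
q_tool 0.236 rad 152.0  Ft(drive push) 5.91 Fr 1.20 Fz -2.59 torque [-0.79  0.04  0.03] op 0.50
clk 21.42 meas [ 433.2 -191.6   79.8] yaw 5.6 cmd [ 435.4 -192.5   80.1    5.9] F [-0.6 -6.  -2.6] op 0.50
[[[-0.0, -0.012, 0.0, 0, 0, 0.029], [0.0, -0.023, 0.0, 0, 0, 0.058]]] -> [ 434.4 -183.4   80.1    2.4]
```

Request:
{"op": "carry_out", "data": {"increments": [[[0, -0.012, 0, 0, 0, 0.029], [0, -0.023, 0, 0, 0, 0.058]]]}}

```text
clock: 21.58
eef_pos: [432.8, -182.8, 79.9]
tcp_rot: [3.141, 0.0, 0.037]
contact_force: [1.8, -7.3, -3.7]
opening: 0.5
```

```bash
python3 - <<'E'
from h import *
commit(); state()
plan([arc(.32),arc(.35)])
E
```

```text
q_tool 0.294 rad 151.8  Ft(drive push) 7.34 Fr -1.49 Fz -3.66 torque [-1.01 -0.28  0.12] op 0.50
clk 21.58 meas [ 432.8 -182.8   79.9] yaw 2.1 cmd [ 434.4 -183.4   80.1    2.4] F [ 1.8 -7.3 -3.7] op 0.50
[[[0.001, -0.011, 0.0, 0, 0, 0.028], [0.001, -0.022, 0.0, 0, 0, 0.057]]] -> [ 434.5 -174.6   80.1   -1. ]
```

Request:
{"op": "carry_out", "data": {"increments": [[[0.001, -0.011, 0, 0, 0, 0.028], [0.001, -0.022, 0, 0, 0, 0.057]]]}}

```text
clock: 21.75
eef_pos: [432.9, -174.2, 79.9]
tcp_rot: [3.141, -0.0, -0.022]
contact_force: [2.1, -8.2, -5.6]
opening: 0.503
```

```bash
python3 - <<'E'
from h import *
commit(); state()
plan([arc(.38),arc(.41)])
E
```

```text
q_tool 0.351 rad 151.6  Ft(drive push) 8.20 Fr -2.30 Fz -5.62 torque [-1.12 -0.33  0.14] op 0.50
clk 21.75 meas [ 432.9 -174.2   79.9] yaw -1.3 cmd [ 434.5 -174.6   80.1   -1. ] F [ 2.1 -8.2 -5.6] op 0.50
[[[0.0, -0.012, 0.0, 0, 0, 0.029], [0.001, -0.023, 0.0, 0, 0, 0.057]]] -> [ 435.  -165.4   80.1   -4.4]
```

Request:
{"op": "carry_out", "data": {"increments": [[[0, -0.012, 0, 0, 0, 0.029], [0.001, -0.023, 0, 0, 0, 0.057]]]}}

```text
clock: 21.92
eef_pos: [433.5, -165.1, 80.0]
tcp_rot: [3.141, -0.0, -0.082]
contact_force: [1.1, -8.8, -5.2]
opening: 0.503
```

```bash
python3 - <<'E'
from h import *
commit(); state()
plan([arc(.44),arc(.47)]); 
E
```

```text
q_tool 0.411 rad 151.4  Ft(drive push) 8.72 Fr -1.79 Fz -5.17 torque [-1.25 -0.23  0.14] op 0.50
clk 21.92 meas [ 433.5 -165.1   80. ] yaw -4.7 cmd [ 435.  -165.4   80.1   -4.4] F [ 1.1 -8.8 -5.2] op 0.50
[[[-0.0, -0.011, 0.0, 0, 0, 0.029], [0.0, -0.022, 0.0, 0, 0, 0.058]]] -> [ 435.7 -156.6   80.1   -7.9]
```

Request:
{"op": "carry_out", "data": {"increments": [[[0, -0.011, 0, 0, 0, 0.029], [0, -0.022, 0, 0, 0, 0.058]]]}}

```text
clock: 22.08
eef_pos: [434.6, -156.5, 80.0]
tcp_rot: [3.14, -0.001, -0.143]
contact_force: [2.0, -8.6, -4.3]
opening: 0.498
```

```bash
python3 - <<'E'
from h import *
commit(); state()
plan([arc(.37),arc(.25),arc(.13),arc(.06),arc(.06)]); 
E
```

```text
q_tool 0.468 rad 151.3  Ft(drive push) 8.28 Fr -3.17 Fz -4.26 torque [-1.23 -0.38  0.19] op 0.50
clk 22.08 meas [ 434.6 -156.5   80. ] yaw -8.2 cmd [ 435.7 -156.6   80.1   -7.9] F [ 2.  -8.6 -4.3] op 0.50
[[[0.002, 0.037, 0.0, 0, 0, -0.096], [0.01, 0.081, 0.0, 0, 0, -0.21], [0.022, 0.125, 0.0, 0, 0, -0.325], [0.032, 0.149, 0.0, 0, 0, -0.392], [0.032, 0.149, 0.0, 0, 0, -0.392]]] -> [ 440.2 -217.4   80.1   15.6]
```

Request:
{"op": "carry_out", "data": {"increments": [[[0, -0.011, 0, 0, 0, 0.029], [0, -0.022, 0, 0, 0, 0.058]]]}}

```text
clock: 22.25
eef_pos: [436.1, -147.9, 80.2]
tcp_rot: [3.14, -0.002, -0.203]
contact_force: [2.5, -9.1, -5.0]
opening: 0.498
```

```bash
python3 - <<'E'
from h import *
plan([arc(.50),arc(.53)]);commit(); state()
plan([arc(.43),arc(.31),arc(.19),arc(.09),arc(.06)]); 
E
```

```text
clk 22.25 meas [ 436.1 -147.9   80.2] yaw -11.6 cmd [ 435.7 -156.6   80.1   -7.9] F [ 2.5 -9.1 -5. ] op 0.50
[[[0.001, -0.012, 0.0, 0, 0, 0.028], [0.001, -0.023, 0.0, 0, 0, 0.057]]] -> [ 437.4 -147.5   80.1  -11.3]
q_tool 0.526 rad 151.2  Ft(drive push) 8.50 Fr -4.20 Fz -4.97 torque [-1.33 -0.55  0.19] op 0.50
clk 22.25 meas [ 436.1 -147.9   80.2] yaw -11.6 cmd [ 437.4 -147.5   80.1  -11.3] F [ 2.5 -9.1 -5. ] op 0.50
[[[0.002, 0.037, 0.0, 0, 0, -0.096], [0.009, 0.082, 0.0, 0, 0, -0.21], [0.022, 0.125, 0.0, 0, 0, -0.325], [0.036, 0.16, 0.0, 0, 0, -0.42], [0.041, 0.17, 0.0, 0, 0, -0.449]]] -> [ 440.1 -217.4   80.1   15.6]
```

Push ~9 N (jaws firmly holding). Releasing with a quick return.

Request:
{"op": "carry_out", "data": {"increments": [[[0.002, 0.037, 0, 0, 0, -0.096], [0.009, 0.082, 0, 0, 0, -0.21], [0.022, 0.125, 0, 0, 0, -0.325], [0.036, 0.16, 0, 0, 0, -0.42], [0.041, 0.17, 0, 0, 0, -0.449]]]}}

```text
clock: 22.67
eef_pos: [438.0, -218.3, 80.1]
tcp_rot: [-3.141, 0.0, 0.273]
contact_force: [0.5, 0.7, -0.5]
opening: 0.494
```

```bash
python3 - <<'E'
from h import *
commit(); state()
plan([arc(.09),arc(.12),arc(.12)]); 
E
```

```text
q_tool 0.058 rad 152.2  Ft(drive push) -0.52 Fr -0.64 Fz -0.53 torque [ 0.24  0.02 -0.02] op 0.49
clk 22.67 meas [ 438.  -218.3   80.1] yaw 15.6 cmd [ 440.1 -217.4   80.1   15.6] F [ 0.5  0.7 -0.5] op 0.49
[[[0.0, -0.011, 0.0, 0, 0, 0.029], [0.001, -0.023, 0.0, 0, 0, 0.057], [0.001, -0.023, 0.0, 0, 0, 0.057]]] -> [ 438.  -208.5   80.1   12.2]
```

Request:
{"op": "carry_out", "data": {"increments": [[[0, -0.01, 0, 0, 0, 0.025], [0, -0.02, 0, 0, 0, 0.05], [0, -0.02, 0, 0, 0, 0.05]]], "hand": 0.3}}

```text
clock: 22.92
eef_pos: [434.9, -208.5, 79.7]
tcp_rot: [-3.14, 0.002, 0.214]
contact_force: [-0.1, 0.3, 0.8]
opening: 0.699
```

```bash
python3 - <<'E'
from h import *
state()
E
```

```text
q_tool 0.125 rad 152.9  Ft(drive push) -0.27 Fr 0.02 Fz 0.83 torque [-0.03 -0.   -0.02] op 0.70
```

Request:
{"op": "carry_out", "data": {"increments": [[[0, 0, -0.05, 0, 0, 0], [0, 0, -0.12, 0, 0, 0], [0, 0, -0.2, 0, 0, 0], [0, 0, -0.28, 0, 0, 0], [0, 0, -0.35, 0, 0, 0]]]}}

```text
clock: 23.33
eef_pos: [435.8, -209.1, 221.7]
tcp_rot: [-3.141, 0.0, 0.218]
contact_force: [0.6, -0.1, -0.8]
opening: 0.698
```

```bash
python3 - <<'E'
from h import *
state(); print(sense()['clock'])
for c in ('side','top'):
    f=save(c,c+'11.png');cv2.imwrite(f'pics/{c}11c.png',cv2.resize(f['img'][120:300,230:470,::-1] if c=='side' else f['img'][110:330,270:530,::-1],None,fx=2.5,fy=2.5))
    for n in ['jaw_face','grid_handle','stop_jaw','wrench_grip','jug','foil_tray','green_box','brush']:
        print(n,[(np.round(d['point']),round(d['confidence'],2)) for d in nets.tip_of(n,c)][:1])
E
```

```text
q_tool 0.120 rad 152.1  Ft(drive push) 0.21 Fr -0.57 Fz -0.78 torque [-0.03 -0.04 -0.03] op 0.70
23.3333
jaw_face [(array([548., -68.,  36.]), 0.74)]
grid_handle [(array([540., -54.,  30.]), 0.8)]
stop_jaw [(array([533., -35.,  10.]), 0.89)]
wrench_grip [(array([ 438., -209.,   81.]), 0.87)]
jug [(array([ 646., -429.,    0.]), 0.96)]
foil_tray [(array([662., 400.,   3.]), 0.62)]
green_box [(array([430., 341.,  -3.]), 0.55)]
brush [(array([ 420., -381.,   -4.]), 0.6)]
jaw_face [(array([552., -70.,  33.]), 0.64)]
grid_handle [(array([539., -52.,  29.]), 0.86)]
stop_jaw [(array([536., -40.,   9.]), 0.56)]
wrench_grip [(array([ 440., -209.,   80.]), 0.78)]
jug [(array([ 648., -424.,   -4.]), 0.7)]
foil_tray [(array([661., 403.,  -3.]), 0.56)]
green_box [(array([435., 339.,  -1.]), 0.85)]
brush [(array([550., -71.,  32.]), 0.69)]
```

View pics/side11c.png

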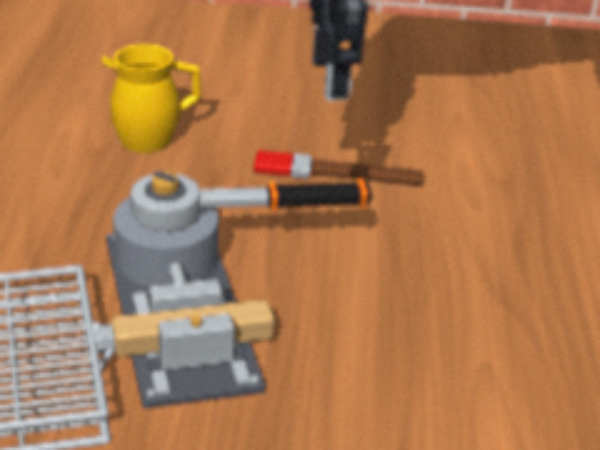

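View pics/top11c.png

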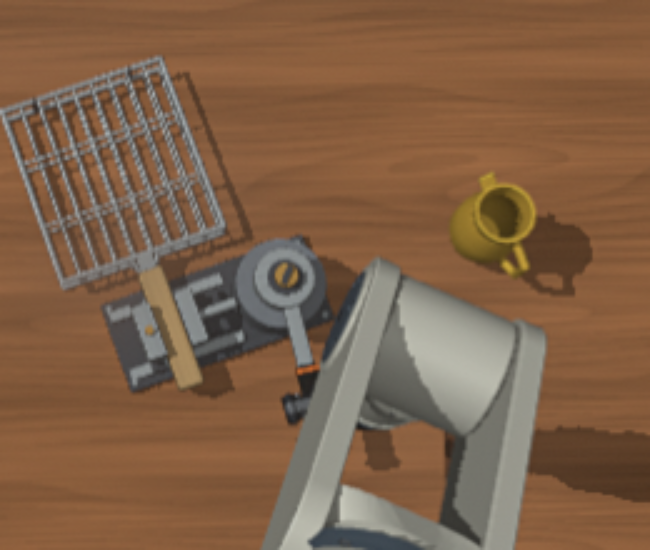

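The handle is held between both jaws, the grid is flat, and the gripper is clear of the wrench. Handing in.

```bash
python3 -c "
from rig import r,sense
s=sense();print(s['clock'],s['contact_force']);print(r.sign_off())"
```

```text
24.2333 [ 0.26438145 -0.33585321  1.22975682]
the job is handed in; nothing more can be done
None
```

The clamp is tightened on the grid's handle and I handed the job in at 24.2 s; no verdict was reported. I drove the wrench through five strokes with its grip between the half-open fingers. After that I let go once and did a short re-tightening push.

**Tightness:**
- **Driving push:** it rose from about 2–3 N when free to 9.1 N at the end of stroke 5.
- **Holding:** the wrench sprang back by at least 0.19 rad when I eased off, so I pushed again to check. It re-engaged at 5.9 N and ended at about 8.5–8.7 N, so the tension held, though slightly under the 9 N target.
- **Not measured:** I could not measure the jaw forces on the handle directly. I judged tightness only from the push at the wrench, where single readings scatter by about 1 N.

**Last pictures:**
- **Jaw and grid:** the moving jaw has travelled about 40 mm, the handle is held between both jaws, and the grid looks flat.
- **Jug, tray and box:** they are within about 7 mm of where they were first seen, which is within the networks' error.
- **Brush:** the side camera shows it unmoved. The top camera's brush detection was wrong (it landed on the clamp), so I ignored it.
- **Gripper:** it is lifted about 140 mm clear and touches nothing; the force reading was about 1 N, which is noise.

**Disagreement:** while the fingers were around the grip, the networks placed it about 10 mm behind where the tool position implied. I put that down to the fingers hiding it and did not resolve it.

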